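# Right the fallen telephoto lens and slide it under the riser

## Robot

A 6-joint arm with a two-finger parallel gripper is mounted at the origin on the work surface. World frame = base frame: x ahead of the robot, y to its left, z up, the work surface at z = 0. Lengths are in mm, angles in rad, forces in N, time in s.
With the tool pointing down it reaches from about 350 to 775 mm from the base axis. Payload 7.3 kg.
Tool frame: the origin (TCP) lies midway between the tips of the shut fingers; the grasp point (between the pads) lies 19 mm behind it; z points along the fingers, y is the line along which they close (so a half turn about z gives the same grasp; the last joint's range is limited). The gripper opens to 92 mm and grips with 3 to 60 N. Pads are 19 mm wide; open, the fingers measure 130 mm over their backs; the gripper's body (75 mm by 190 mm) begins 47 mm behind the grasp point.
Start: joints at [0.988, 0.342, 1.524, -0, 1.275, -0.146], TCP at [222.087, 475.736, 196.241] pointing down, gripper open.
Joint ranges: [-2.53, 2.53], [-0.77, 2.02], [0.04, 2.7], [-1, 4.14], [0.28, 2.66], [-3.11, 3.11]. Speed limits (rad/s): [2.57, 2.57, 3.14, 3.14, 3.14, 3.14].

## Interface

Orientations are given as [roll, pitch, yaw] about the fixed x, y, z axes, in that order (R = Rz(yaw) Ry(pitch) Rx(roll)).
In Python, from plant import bot gives the robot as it stands.
- The arm moves only by the tool servo_tool, never from a script. Its argument "deltas" is a list of rows, each a list of 2 entries, a list of its own where there are three numbers: the shift along the tool's x, y, z in m, then the turn, a rotation vector about the tool's x, y, z in degrees. A call has 1 to 20 rows; each row shifts and turns the commanded pose from where the row before left it, along the tool's axes as they then stand; what a row does not reach is not made up. A row lasts 1/8 s, in which the tool goes at most 62.5 mm and 10.7 degrees, less where a joint would pass 70% of its speed; a pose out of reach is approached as far as the arm can. A call with a gripper value outside its range is refused whole. "fingers" is the opening, from 0 (shut) to 1 (fully open), set as the call begins (left out, the last holds). The fingers move at their own pace and stop on an object; the grip force is fixed at half the most. Time passes only in rows, so rows that do not move let the fingers close. It gives the time, the measured TCP pose, the force, the opening and the grip force at its end, in the units of the state.
- bot.get_obs(): the state, without advancing time (a new reading comes with each control period).
- bot.capture(name): name is "side" or "top"; returns the picture (400x640x3 uint8, red, green, blue); there is no depth.
- bot.camera_model(name): a dict with "mtx" (3x3 intrinsics, pixels), "xyz" and "rotation" of the camera in the world. Camera axes: x right, y down, z forward; pixel columns grow to the right and rows downward; lengths in mm; the calibration is good to about 2 mm. A picture is of the moment at which its call begins. camera_model takes no time and is no camera call.
- bot.close_job(): hands the job in; it is judged then, once.
The state is a dict: "time": time; "joint_positions": joint angles; "dq": joint speeds; "tau": joint torques, N m; "tool_pos": TCP position; "tcp_rot": TCP orientation; "contact_force": force on the tool from outside, world axes, zero at the start; "moment": the same for the moment, N m; "grip_width": finger opening in mm; "finger_force": force on a finger pad.
Only numpy, scipy, OpenCV 4.12 (cv2) and the standard library are available. Lean on these libraries where they do the work, as an engineer would, in place of code of your own. Each camera call takes 0.05 s, during which the arm holds its last target. There are 200 camera calls.

## Task

The telephoto lens has fallen over in front of the clear riser: tip it up over its rim, without picking it up off the cabinet top or pressing it down hard, so that it stands on its wide front end in the open. Then slide it, standing and never lifted, in under the riser until its foot is wholly on the round cork pad, and let go. Do not bump the riser, and leave the standing lens, the bowl and the filter box where they are.

Things in the scene. Friction and masses are not known exactly. Their poses are not given: they have to be found in the camera images.
- lens: fallen telephoto lens, 140 mm long, about 0.45 kg. Origin: centre of its wide flat front end (the foot); z runs from foot to tail, up when it stands. Foot: diameter 72 mm, z 0 to 30. Barrel: diameter 56, z 30 to 140 (grip at z 95 to 120). Aluminium collar: diameter 72, z 66 to 80. Starts lying level on foot and collar, tail roughly to -y, free to roll.
- pad: round cork pad with a thin dark metal rim, 94 mm in diameter, inlaid level with the cabinet top (it is no step) under one half of the riser. Origin: its centre, at table height.
- riser: fixed clear acrylic shelf 140 mm deep (x), 440 wide (y), on two 12 mm ash end cheeks, open in front (-x, towards the robot) and behind. Underside 210, top 220 mm high. Origin: at table height under its middle; front edge at x = -72 mm, pad centre at x = -25, y = +90 or -90 mm. The shelf overhangs the pad: the hand must lean back to the robot 20 to 45 degrees there.
- neighbour: another, shorter lens, 95 mm high and 68 mm in diameter, standing under the other half of the riser, 180 mm from the pad. Origin: centre of its foot. Leave alone.
- bowl: white ceramic bowl with three body caps, 136 mm in diameter, 50 mm high, at the left. Origin: centre of its underside. Leave alone.
- filter_box: clear acrylic filter box, 97 x 97 x 40 mm, at the right. Origin: centre of its underside. Leave alone.
- table: the pale ash cabinet top, its surface at z = 0 of the world.
Not all that is in view belongs to the job. What is shaped like the lens but purple or yellow is not meant.

How it is judged (in metres and radians):
On the way:
1. the lens stands on its wide end in the open, in front of the pad (angle between lens's own z axis and vertical below 0.05 rad and height (world z) of lens below 0.004 m and horizontal distance between lens and pad above 0.08 m), for 0.3 s.
At the end, for the whole second after the job is handed in: the lens stands still on its wide end (within 3 degrees of upright, foot on the top) with its foot wholly on the cork pad (centre within 11 mm of the pad's centre), released (angle between lens's own z axis and vertical below 0.05 rad and height (world z) of lens below 0.004 m and horizontal distance between lens and pad below 0.011 m and linear speed of lens below 0.01 m/s and angular speed of lens below 0.05 rad/s); the robot touches nothing.
It fails at once if the lens is lifted clear of the cabinet top (more than some 5 to 8 mm under its lowest edge) (height (world z) of lens above 0.055 m or (angle between lens's own z axis and vertical below 0.05 rad and height (world z) of lens above 0.007 m) or (angle between lens's own z axis and vertical below 1 rad and height (world z) of lens above 0.04 m) or (angle between lens's own z axis and vertical below 0.35 rad and height (world z) of lens above 0.022 m) or (angle between lens's own z axis and vertical below 0.15 rad and height (world z) of lens above 0.014 m)).
It fails at once if the lens is banged or pressed onto the cabinet top with more than 60 N (contact force between lens and table above 60 N).
It fails at once if the riser is bumped with more than 8 N (contact force between riser and anything else above 8 N).
It fails at once if the standing lens, the bowl or the filter box is moved more than 10 mm (distance of any of neighbour, bowl, filter_box from where it was at the start of the episode above 0.01 m).
It also fails if it takes over 72 s, if anything falls off the work surface, if the arm or the gripper's body presses on something with over 40 N, if the wrist force passes 120 N, or if a joint passes its speed limit or range.

## Working session

There is one attempt and no reset: what is moved stays moved. The work goes in short steps, Python scripts to look and compute and a tool call to move; the robot and the scene stay as the last step left them, time stands still between calls to the robot, and variables do not carry over. Pictures are saved under pics/ and viewed, at most 10 in all, crops included, and the job is handed in when it is done.

Besides the shell and the picture viewer there is one more tool, called after ">>>" by a JSON object that holds its "op" and its "data". servo_tool: Moves the arm, as the interface text tells. Its arguments: {"type":"object","properties":{"deltas":{"type":"array"},"fingers":{"type":"number"}},"required":["deltas"]}

```bash
mkdir -p pics; ls; python3 - <<'E'
from plant import bot
import cv2,numpy as np
np.set_printoptions(precision=4,suppress=True)
for n in("side","top"):
    im=bot.capture(n); cv2.imwrite(f"pics/{n}0.png",im[:,:,::-1]); 
    m=bot.camera_model(n); print(n,m)
print(bot.get_obs())
E
```

```text
pics
side {'mtx': array([[438.1439,   0.    , 321.5336],
       [  0.    , 438.1439, 200.7722],
       [  0.    ,   0.    ,   1.    ]]), 'xyz': array([ -91.5533, -753.5426,  712.8263]), 'rotation': array([-2.1911, -0.0124, -0.6343])}
top {'mtx': array([[363.1143,   0.    , 318.5915],
       [  0.    , 363.1143, 200.2458],
       [  0.    ,   0.    ,   1.    ]]), 'xyz': array([ 333.1393,  -16.7979, 1004.4402]), 'rotation': array([-2.9811,  0.008 , -1.5973])}
{'time': 0.1, 'joint_positions': array([ 0.988 ,  0.3426,  1.5249, -0.    ,  1.2754, -0.146 ]), 'dq': array([ 0.0016, -0.0026, -0.0035,  0.0003, -0.0001,  0.0001]), 'tau': array([  0.0022, -43.2005, -24.4695,   0.0719,   0.0526,  -0.0001]), 'tool_pos': array([221.873 , 475.3798, 195.6277]), 'tcp_rot': array([-3.1403, -0.0002,  2.7048]), 'contact_force': array([ 0.2666, -0.0049,  0.3902]), 'moment': array([ 0.0178, -0.0224,  0.031 ]), 'finger_force': 0.0, 'grip_width': 91.78180823185427}
```

View pics/side0.png

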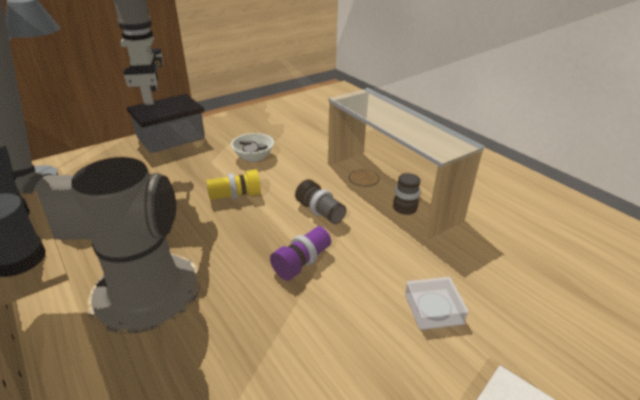

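View pics/top0.png

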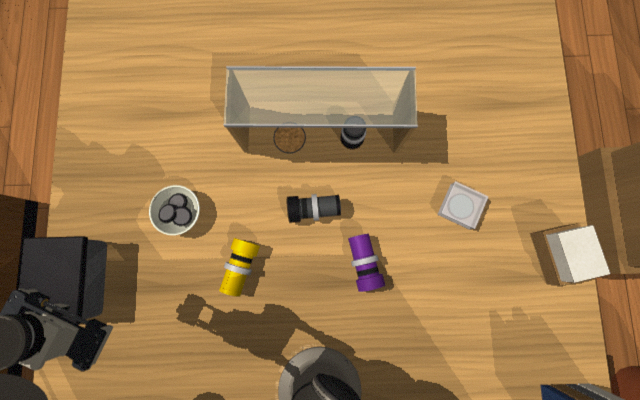

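Candidates in the top image are the black lens lying at (315,207), purple lookalike (366,263), yellow lookalike (239,267) and the standing neighbour (352,133). I choose the black one lying in front of the riser, with its foot on the left at about x=290. The pad is at (290,138). In the side image the black lens is at (320,200) and the pad at (364,178).

```bash
cat > h.py <<'E'
import cv2,numpy as np
from scipy.spatial.transform import Rotation as R
from plant import bot
np.set_printoptions(precision=3,suppress=True)
def cam(n):
    m=bot.camera_model(n); return m["mtx"],np.array(m["xyz"]),R.from_euler("xyz",m["rotation"]).as_matrix()
def ray(n,uv,z):
    K,c,Rm=cam(n); uv=np.atleast_2d(uv).astype(float)
    d=(Rm@np.linalg.inv(K)@np.c_[uv,np.ones(len(uv))].T).T
    return c+d*((z-c[2])/d[:,2])[:,None]
def proj(n,P):
    K,c,Rm=cam(n); q=(K@Rm.T@(np.atleast_2d(P)-c).T).T; return q[:,:2]/q[:,2:]
E
python3 - <<'E'
from h import *
im=cv2.imread("pics/top0.png"); s=cv2.imread("pics/side0.png")
print("base",proj("top",[0,0,0]),proj("side",[0,0,0]))
# lens mask top
hsv=cv2.cvtColor(im,cv2.COLOR_BGR2HSV)
roi=np.zeros(im.shape[:2],np.uint8); roi[185:228,275:350]=1
m=((hsv[:,:,2]<75)|((hsv[:,:,1]<45)))&(roi>0)
m=m.astype(np.uint8); n,l,st,ce=cv2.connectedComponentsWithStats(m); i=1+np.argmax(st[1:,4]); print(st[i],ce[i])
c=max(cv2.findContours((l==i).astype(np.uint8),cv2.RETR_EXTERNAL,2)[0],key=cv2.contourArea)
r=cv2.minAreaRect(c);b=cv2.boxPoints(r);print(r,"\n",ray("top",b,36))
# pad ring: dark pixels
for n,g,(x0,x1,y0,y1) in(("top",im,(262,322,116,160)),("side",s,(338,392,160,195))):
    c=cv2.resize(g[y0:y1,x0:x1],None,fx=7,fy=7,interpolation=cv2.INTER_CUBIC);cv2.imwrite(f"pics/p_{n}.png",c)
a=cv2.resize(im[110:235,230:400],None,fx=4.5,fy=4.5,interpolation=cv2.INTER_CUBIC)
cv2.imwrite("pics/crop1.png",a)
b=cv2.resize(s[145:265,260:430],None,fx=4.5,fy=4.5,interpolation=cv2.INTER_CUBIC)
cv2.imwrite("pics/crop2.png",b)
# riser top front corners
print("riser",ray("top",[(224,127),(417,126),(227,67),(415,68)],220),ray("side",[(329,96),(478,151)],220))
print("pad c",ray("top",[(290,138)],0),ray("side",[(364,178)],0),"nb",ray("top",[(352,133)],95))
print(ray("top",[175,210],50),ray("top",[463,204],40))
E
```

```text
base [[318.608 389.78 ]] [[145.455 289.287]]
[ 287  195   54   27 1149] [312.521 207.193]
((313.6091003417969, 207.57322692871094), (25.280797958374023, 53.08442306518555), 86.98721313476562) 
 [[503.227  73.542  36.   ]
 [506.893 -70.194  36.   ]
 [438.132 -71.301  36.   ]
 [434.511  70.828  36.   ]]
riser [[ 634.421  196.035  220.   ]
 [ 623.911 -240.567  220.   ]
 [ 780.862  191.258  220.   ]
 [ 764.822 -245.765  220.   ]] [[ 650.868  208.574  220.   ]
 [ 736.54  -251.503  220.   ]]
pad c [[680.039  64.522   0.   ]] [[682.038  66.168   0.   ]] nb [[ 656.109 -105.45    95.   ]]
[[472.176 369.197  50.   ]] [[ 468.542 -399.507   40.   ]]
```

View pics/crop1.png

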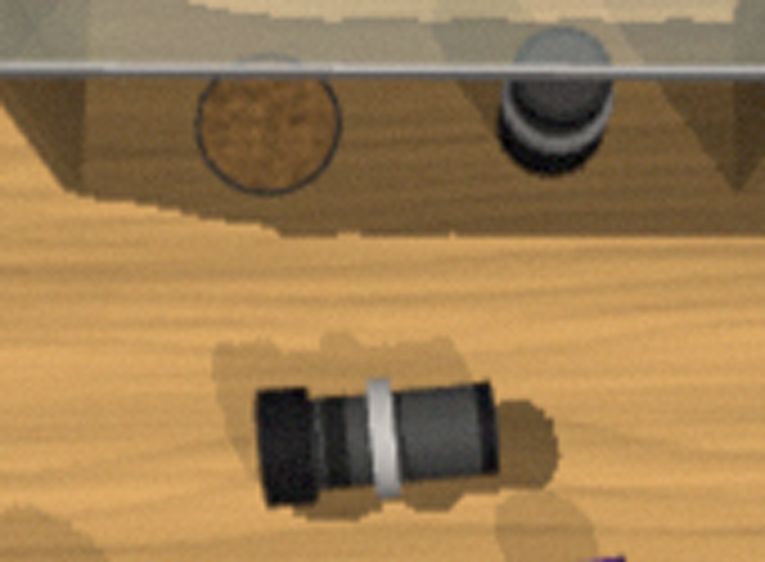

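View pics/crop2.png

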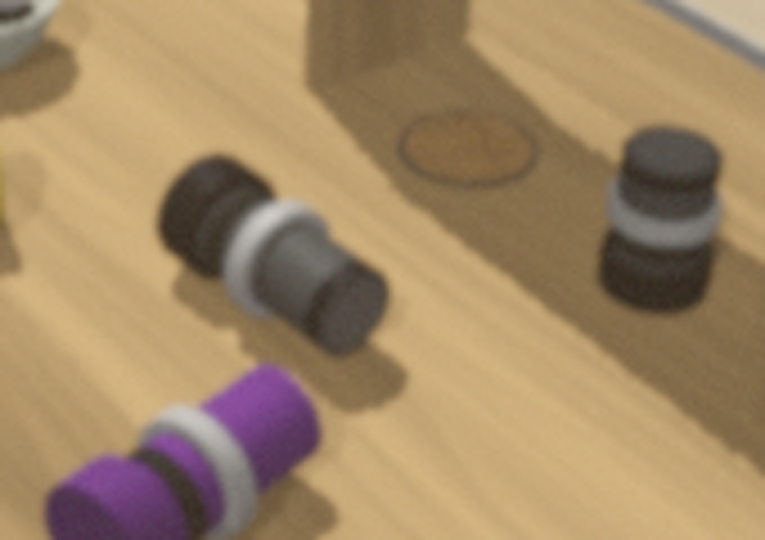

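The crops confirm it: the black lens has its wide foot on the left (top px about 288,210) and its tail at about (340,205). The cork pad is clear and empty.

```bash
python3 - <<'E'
from h import *
im=cv2.imread("pics/top0.png"); hsv=cv2.cvtColor(im,cv2.COLOR_BGR2HSV)
m=((hsv[:,:,2]<95)&(hsv[:,:,1]<110))|(hsv[:,:,1]<60)
m=m.astype(np.uint8); n,l,st,ce=cv2.connectedComponentsWithStats(m); i=l[207,312]; mm=l==i; print(st[i])
cols=range(st[i][0]+2,st[i][0]+st[i][2]-2); mid=[]
for c in cols:
    r=np.where(mm[:,c])[0]; mid.append((c,(r[0]+r[-1])/2,r[-1]-r[0]+1))
mid=np.array(mid); p=np.polyfit(mid[:,0],mid[:,1],1); print(p, mid[::4])
x0=st[i][0]-.5;x1=x0+st[i][2]
e=ray("top",[(x0,np.polyval(p,x0)),(x1,np.polyval(p,x1))],36);print(e,np.linalg.norm(e[1]-e[0]),np.degrees(np.arctan2(e[1,0]-e[0,0],e[0,1]-e[1,1])))
# side: check predicted endpoints
print(proj("side",e)); 
# pad check
print(proj("top",[681.5,65.5,0]),proj("side",[681.5,65.5,0]))
# purple
hp=((hsv[:,:,0]>130)&(hsv[:,:,0]<165)&(hsv[:,:,1]>100)).astype(np.uint8); r=np.argwhere(hp); print("purple",ray("top",[(r[:,1].min(),r[:,0].min()),(r[:,1].max(),r[:,0].max())],36))
E
```

```text
[ 287  194   54   28 1123]
[ -0.092 236.086] [[289.  209.   23. ]
 [293.  208.5  24. ]
 [297.  209.   25. ]
 [301.  208.5  20. ]
 [305.  208.   19. ]
 [309.  207.5  20. ]
 [313.  206.   23. ]
 [317.  208.   23. ]
 [321.  206.5  20. ]
 [325.  206.   21. ]
 [329.  205.5  20. ]
 [333.  205.5  20. ]
 [337.  205.   19. ]]
[[466.791  73.828  36.   ]
 [476.309 -71.933  36.   ]] 146.07113408965085 3.7363582549802357
[[303.72  190.067]
 [339.251 215.119]]
[[289.654 137.524]] [[364.01  178.153]]
purple [[ 693.529  848.611   36.   ]
 [ -13.261 -162.075   36.   ]]
```

>>> {"op": "servo_tool", "data": {"deltas": [[[0,-0.04,-0.03],[0,0,9]],[[0,-0.04,-0.03],[0,0,9]],[[0,-0.04,-0.02],[0,0,9]],[[0,-0.04,0],[0,0,9]],[[0,-0.04,0],[0,0,9]],[[0,-0.04,0],[0,0,9]],[[0,0,0],[0,0,8]]], "fingers": 1}}

```text
time: 0.98
tool_pos: [49.5, 318.3, 276.3]
tcp_rot: [-3.141, -0.0, 1.621]
contact_force: [0.1, 0.8, -0.3]
grip_width: 91.7
finger_force: 0.0
```

```bash
cat >> h.py <<'E'
from scipy.linalg import logm,expm
def T(p,Rm):
    M=np.eye(4);M[:3,:3]=Rm;M[:3,3]=p;return M
def cur():
    o=bot.get_obs(); return T(o["tool_pos"],R.from_euler("xyz",o["tcp_rot"]).as_matrix())
def tool(lean,yaw):
    """tool down with yaw (deg), then turned by -lean about tool y: fingers point away from tool +x"""
    return (R.from_euler("xyz",[180,0,yaw],degrees=True)*R.from_rotvec([0,-lean,0],degrees=True)).as_matrix()
def tcp(grasp,Rm,ahead=19): return np.array(grasp)+ahead*Rm[:,2]
def rows(A,B,n,name=""):
    """constant screw row taking A to B in n rows"""
    D=expm(np.real(logm(np.linalg.inv(A)@B))/n)
    print(name,n,"x",(D[:3,3]/1000).round(5).tolist(),R.from_matrix(D[:3,:3]).as_rotvec(degrees=True).round(3).tolist()); return B
E
python3 - <<'E'
from h import *
Rm=tool(55,93.7); B=T(tcp([465,107,260],Rm),Rm); print(B)
rows(cur(),B,12,"toend"); print(bot.get_obs()["joint_positions"])
E
```

```text
[[ -0.037   0.998   0.053 466.004]
 [  0.572   0.065  -0.817  91.469]
 [ -0.819   0.     -0.574 249.102]
 [  0.      0.      0.      1.   ]]
toend 12 x [-0.01857, 0.03359, 0.01138] [-0.035, -4.585, -0.065]
[ 1.177 -0.111  1.827  0.     1.425  1.127]
```

>>> {"op": "servo_tool", "data": {"deltas": [[[-0.0186,0.0336,0.0114],[0,-4.58,-0.06]],[[-0.0186,0.0336,0.0114],[0,-4.58,-0.06]],[[-0.0186,0.0336,0.0114],[0,-4.58,-0.06]],[[-0.0186,0.0336,0.0114],[0,-4.58,-0.06]],[[-0.0186,0.0336,0.0114],[0,-4.58,-0.06]],[[-0.0186,0.0336,0.0114],[0,-4.58,-0.06]],[[-0.0186,0.0336,0.0114],[0,-4.58,-0.06]],[[-0.0186,0.0336,0.0114],[0,-4.58,-0.06]],[[-0.0186,0.0336,0.0114],[0,-4.58,-0.06]],[[-0.0186,0.0336,0.0114],[0,-4.58,-0.06]],[[-0.0186,0.0336,0.0114],[0,-4.58,-0.06]],[[-0.0186,0.0336,0.0114],[0,-4.58,-0.06]],[[0,0,0],[0,0,0]],[[0,0,0],[0,0,0]]]}}

```text
time: 2.72
tool_pos: [467.7, 92.7, 247.4]
tcp_rot: [-3.13, 0.959, 1.642]
contact_force: [0.9, -0.3, -0.1]
grip_width: 91.5
finger_force: 0.0
```

```bash
python3 - <<'E'
from h import *
print(bot.get_obs()["joint_positions"],bot.get_obs()["dq"])
Rs=tool(-35,93.7); u=np.array([np.sin(np.radians(3.7)),-np.cos(np.radians(3.7)),0])
P=np.array([467,71,0]); g=P+u*107+[0,0,37]
A=T(tcp(g,Rs)-Rs[:,2]*90,Rs); print(cur(),A,tcp(g,Rs))
rows(cur(),A,14,"above"); rows(A,T(tcp(g,Rs),Rs),6,"down")
E
```

```text
[ 0.566  0.545  1.479 -0.802  1.678  0.652] [ 0.012 -0.02   0.005 -0.003 -0.002 -0.003]
[[ -0.041   0.998   0.047 467.695]
 [  0.573   0.062  -0.817  92.654]
 [ -0.818  -0.007  -0.575 247.411]
 [  0.      0.      0.      1.   ]] [[ -0.053   0.998  -0.037 476.533]
 [  0.817   0.065   0.572 -76.416]
 [  0.574   0.     -0.819  95.16 ]
 [  0.      0.      0.      1.   ]] [473.202 -24.902  21.436]
above 14 x [-0.01032, -0.00011, 0.01481] [-0.031, 6.423, -0.005]
down 6 x [-0.0, 0.0, 0.015] [-0.0, 0.0, -0.0]
```

>>> {"op": "servo_tool", "data": {"deltas": [[[-0.0103,0,0.0148],[0,6.42,0]],[[-0.0103,0,0.0148],[0,6.42,0]],[[-0.0103,0,0.0148],[0,6.42,0]],[[-0.0103,0,0.0148],[0,6.42,0]],[[-0.0103,0,0.0148],[0,6.42,0]],[[-0.0103,0,0.0148],[0,6.42,0]],[[-0.0103,0,0.0148],[0,6.42,0]],[[-0.0103,0,0.0148],[0,6.42,0]],[[-0.0103,0,0.0148],[0,6.42,0]],[[-0.0103,0,0.0148],[0,6.42,0]],[[-0.0103,0,0.0148],[0,6.42,0]],[[-0.0103,0,0.0148],[0,6.42,0]],[[-0.0103,0,0.0148],[0,6.42,0]],[[-0.0103,0,0.0148],[0,6.42,0]],[[0,0,0.02],[0,0,0]],[[0,0,0.02],[0,0,0]],[[0,0,0],[0,0,0]],[[0,0,0],[0,0,0]]]}}

```text
time: 4.97
tool_pos: [476.9, -53.5, 64.0]
tcp_rot: [-3.137, -0.609, 1.631]
contact_force: [0.1, -0.6, 0.7]
grip_width: 92.0
finger_force: 0.0
```

```bash
python3 - <<'E'
from h import *
print(bot.get_obs()["joint_positions"])
Rs=tool(-35,93.7); u=np.array([np.sin(np.radians(3.7)),-np.cos(np.radians(3.7)),0])
P=np.array([467,71,0]); g=P+u*107+[0,0,37]
rows(cur(),T(tcp(g,Rs),Rs),5,"down")
s=bot.capture("side"); cv2.imwrite("pics/s1.png",cv2.resize(s[100:300,180:440,::-1],None,fx=3,fy=3))
E
```

```text
[-0.614  0.616  1.677  0.479  1.295 -0.915]
down 5 x [-0.00015, -0.00036, 0.01028] [-0.029, 0.026, -0.039]
```

View pics/s1.png

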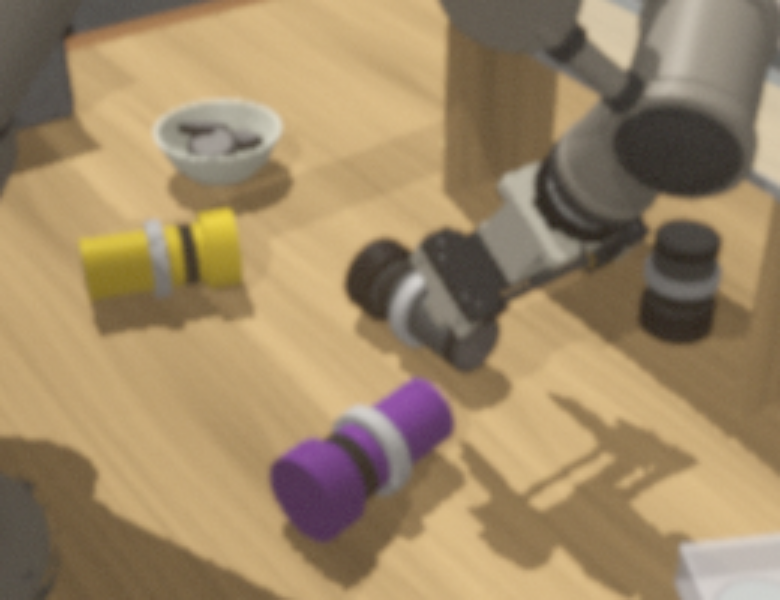

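The hand straddles the tail half of the black lens (crop px about 460,310). It is clear of the purple lookalike and behind the collar.

>>> {"op": "servo_tool", "data": {"deltas": [[[0,0,0.01],[0,0,0]],[[0,-0.001,0.01],[0,0,0]],[[0,-0.001,0.01],[0,0,0]],[[0,0,0.01],[0,0,0]],[[0,0,0.011],[0,0,0]],[[0,0,0],[0,0,0]]]}}

```text
time: 5.78
tool_pos: [471.9, -23.8, 20.6]
tcp_rot: [-3.133, -0.611, 1.629]
contact_force: [0.6, -0.5, 0.3]
grip_width: 92.0
finger_force: 0.0
```

>>> {"op": "servo_tool", "data": {"deltas": [[[0,0,0],[0,0,0]],[[0,0,0],[0,0,0]],[[0,0,0],[0,0,0]],[[0,0,0],[0,0,0]],[[0,0,0],[0,0,0]],[[0,0,0],[0,0,0]],[[0,0,0],[0,0,0]],[[0,0,0],[0,0,0]]], "fingers": 0.45}}

```text
time: 6.78
tool_pos: [472.7, -24.7, 21.3]
tcp_rot: [-3.135, -0.609, 1.63]
contact_force: [0.8, 0.3, 1.1]
grip_width: 51.6
finger_force: 29.6
```

```bash
cat > tip.py <<'E'
from h import *
import sys
# rigid turn of the hand about the foot-rim line through P
def tip(py,deg,n):
    A=cur(); ax=np.array([np.cos(np.radians(3.7)),np.sin(np.radians(3.7)),0]); P=np.array([467,py,0])
    Q=R.from_rotvec(-ax*deg,degrees=True).as_matrix()
    rows(A,T(Q@(A[:3,3]-P)+P,Q@A[:3,:3]),n,"tip")
o=bot.get_obs(); print(o["tool_pos"],o["tcp_rot"],o["contact_force"],o["joint_positions"])
tip(float(sys.argv[1]),float(sys.argv[2]),int(sys.argv[3]))
E
python3 tip.py 71 90 30
```

```text
[472.676 -24.661  21.28 ] [-3.135 -0.609  1.63 ] [0.847 0.342 1.081] [-0.574  0.664  1.749  0.519  1.177 -0.948]
tip 30 x [0.00387, -3e-05, -0.00338] [-0.014, -3.0, 0.009]
```

>>> {"op": "servo_tool", "data": {"deltas": [[[0.0039,0,-0.0034],[0,-3,0]],[[0.0039,0,-0.0034],[0,-3,0]],[[0.0039,0,-0.0034],[0,-3,0]],[[0.0039,0,-0.0034],[0,-3,0]],[[0.0039,0,-0.0034],[0,-3,0]],[[0,0,0],[0,0,0]]]}}

```text
time: 7.52
tool_pos: [472.0, -15.2, 45.9]
tcp_rot: [-3.137, -0.347, 1.634]
contact_force: [0.7, -0.4, -0.8]
grip_width: 51.2
finger_force: 29.4
```

```bash
python3 tip.py 71 75 25; python3 - <<'E'
from h import *
s=bot.capture("side"); t=bot.capture("top"); 
a=cv2.resize(s[130:260,230:400,::-1],(510,390));b=cv2.resize(t[150:250,240:400,::-1],(290,390)) if 0 else cv2.resize(t[170:240,270:360,::-1],(290,226))
c=np.zeros((390,800,3),np.uint8);c[:,:510]=a;c[:226,510:]=b
cv2.imwrite("pics/s2.png",c)
E
```

```text
[471.96  -15.21   45.927] [-3.137 -0.347  1.634] [ 0.711 -0.394 -0.769] [-0.424  0.507  1.809  0.356  1.027 -0.704]
tip 25 x [0.00389, -2e-05, -0.00333] [-0.005, -3.0, 0.013]
```

View pics/s2.png

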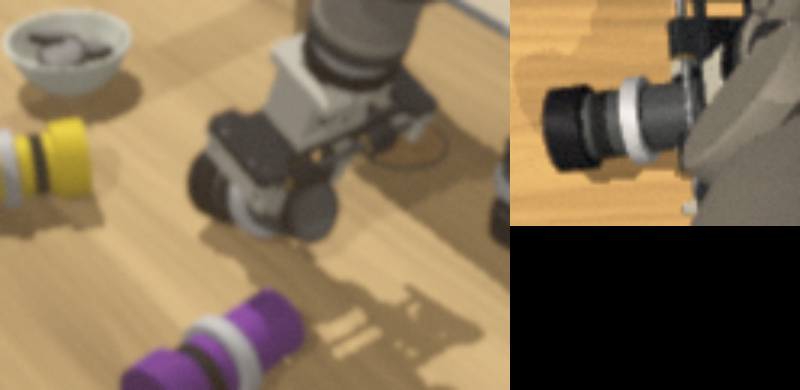

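The lens tips with the hand: the tail is raised (crop px 310,210) and the foot is still down on its rim. I'll continue.

>>> {"op": "servo_tool", "data": {"deltas": [[[0.0039,0,-0.0033],[0,-3,0]],[[0.0039,0,-0.0033],[0,-3,0]],[[0.0039,0,-0.0033],[0,-3,0]],[[0.0039,0,-0.0033],[0,-3,0]],[[0.0039,0,-0.0033],[0,-3,0]],[[0.0039,0,-0.0033],[0,-3,0]],[[0.0039,0,-0.0033],[0,-3,0]],[[0.0039,0,-0.0033],[0,-3,0]],[[0.0039,0,-0.0033],[0,-3,0]],[[0.0039,0,-0.0033],[0,-3,0]],[[0,0,0],[0,0,0]]]}}

```text
time: 9.0
tool_pos: [470.1, 18.6, 82.4]
tcp_rot: [-3.135, 0.177, 1.636]
contact_force: [-0.2, -2.8, 3.3]
grip_width: 51.4
finger_force: 29.7
```

```bash
python3 tip.py 71 45 15
```

```text
[470.131  18.567  82.412] [-3.135  0.177  1.636] [-0.243 -2.803  3.314] [ 0.008  0.392  1.823 -0.221  0.935  0.076]
tip 15 x [0.00385, -2e-05, -0.00337] [0.002, -3.0, 0.019]
```

>>> {"op": "servo_tool", "data": {"deltas": [[[0.0038,0,-0.0035],[0,-3,0]],[[0.0038,0,-0.0035],[0,-3,0]],[[0.0038,0,-0.0035],[0,-3,0]],[[0.0038,0,-0.0034],[0,-3,0]],[[0.0038,0,-0.0034],[0,-3,0]],[[0.0038,0,-0.0034],[0,-3,0]],[[0.0038,0,-0.0034],[0,-3,0]],[[0.0038,0,-0.0034],[0,-3,0]],[[0,0,0],[0,0,0]]]}}

```text
time: 10.12
tool_pos: [467.8, 56.4, 97.4]
tcp_rot: [-3.133, 0.597, 1.639]
contact_force: [-0.2, -0.1, 8.2]
grip_width: 51.3
finger_force: 29.8
```

```bash
python3 tip.py 71 21 7
```

```text
[467.832  56.364  97.409] [-3.133  0.597  1.639] [-0.152 -0.081  8.242] [ 0.357  0.522  1.734 -0.623  1.168  0.625]
tip 7 x [0.00388, -1e-05, -0.0034] [0.009, -3.0, 0.02]
```

>>> {"op": "servo_tool", "data": {"deltas": [[[0.0037,0,-0.0037],[0,-3,0]],[[0.0037,0,-0.0037],[0,-3,0]],[[0.0037,0,-0.0036],[0,-3,0]],[[0.0037,0,-0.0036],[0,-3,0]],[[0,0,0],[0,0,0]]]}}

```text
time: 10.75
tool_pos: [466.4, 77.3, 98.6]
tcp_rot: [-3.13, 0.805, 1.642]
contact_force: [0.7, 1.1, 2.5]
grip_width: 51.8
finger_force: 29.6
```

```bash
python3 tip.py 71 9 3
```

```text
[466.365  77.313  98.646] [-3.13   0.805  1.642] [0.68  1.103 2.462] [ 0.491  0.641  1.663 -0.739  1.331  0.793]
tip 3 x [0.00391, -0.0, -0.00339] [0.014, -3.0, 0.02]
```

>>> {"op": "servo_tool", "data": {"deltas": [[[0.0039,0,-0.0034],[0,-3,0]],[[0.0039,0,-0.0034],[0,-3,0]],[[0.0039,0,-0.0034],[0,-3,0]],[[0,0,0],[0,0,0]],[[0,0,0],[0,0,0]]]}}

```text
time: 11.38
tool_pos: [465.2, 91.9, 97.2]
tcp_rot: [-3.129, 0.961, 1.642]
contact_force: [-0.8, 1.5, 3.9]
grip_width: 51.6
finger_force: 29.6
```

```bash
python3 - <<'E'
from h import *
o=bot.get_obs();print(o["tool_pos"],o["tcp_rot"],o["contact_force"],o["moment"])
s=bot.capture("side"); cv2.imwrite("pics/s3.png",cv2.resize(s[100:260,230:430,::-1],None,fx=3.7,fy=3.7))
E
```

```text
[465.196  91.867  97.198] [-3.129  0.961  1.642] [-0.753  1.459  3.897] [ 0.113  0.073 -0.11 ]
```

View pics/s3.png

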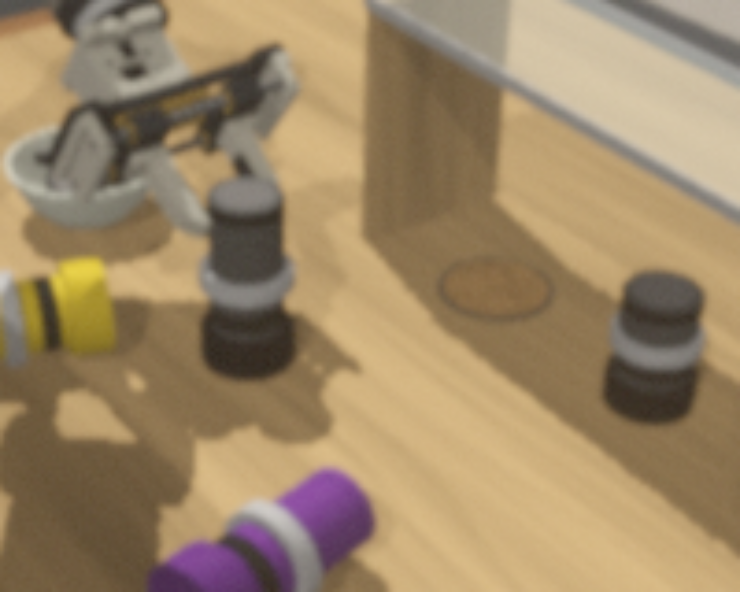

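The black lens stands upright on its wide end in the open, at crop px (248,280). The pad is clear at (497,288). I'll release and let it settle, then back off.

>>> {"op": "servo_tool", "data": {"deltas": [[[0,0,0],[0,0,0]],[[0,0,0],[0,0,0]],[[0,0,0],[0,0,0]],[[0,0,0],[0,0,0]],[[0,0,0],[0,0,0]],[[0,0,0],[0,0,0]]], "fingers": 1}}

```text
time: 12.18
tool_pos: [465.5, 92.6, 97.2]
tcp_rot: [-3.132, 0.961, 1.641]
contact_force: [0.1, -0.4, -0.1]
grip_width: 91.9
finger_force: 0.0
```

>>> {"op": "servo_tool", "data": {"deltas": [[[0,0,-0.01],[0,0,0]],[[0,0,-0.015],[0,0,0]],[[0,0,-0.02],[0,0,0]],[[0,0,-0.02],[0,0,0]],[[0,0,-0.02],[0,0,0]],[[0,0,-0.015],[0,0,0]],[[0,0,0],[0,0,0]]]}}

```text
time: 13.05
tool_pos: [460.9, 175.6, 155.0]
tcp_rot: [-3.135, 0.96, 1.64]
contact_force: [0.6, -0.3, 0.5]
grip_width: 91.8
finger_force: 0.0
```

```bash
python3 - <<'E'
from h import *
t=bot.capture("top");s=bot.capture("side")
a=cv2.resize(t[130:230,230:350,::-1],(400,333));b=cv2.resize(s[130:230,250:370,::-1],(400,333))
cv2.imwrite("pics/s4.png",np.hstack([a,b]))
L=np.array([464.2,107.5,98]); print(proj("top",[*L[:2],140]),proj("side",[*L[:2],140]),proj("top",[*L[:2],73]),proj("side",[*L[:2],73]))
A=cur(); Rm=tool(46,178)
B=T(tcp(L,Rm)-Rm[:,2]*100,Rm); rows(A,B,14,"swing"); 
D=expm(np.real(logm(np.linalg.inv(A)@B))/2); print((A@D)[:3,3],B[:3,3],bot.get_obs()["joint_positions"])
E
```

```text
[[268.434 205.333]] [[295.309 152.194]] [[272.166 209.108]] [[295.854 173.608]]
swing 14 x [-0.0004, -0.00657, 0.00073] [-4.672, 0.509, -3.819]
[420.767 152.397 154.464] [405.969 109.533 154.267] [ 0.683  0.736  1.405 -0.732  1.665  0.808]
```

View pics/s4.png

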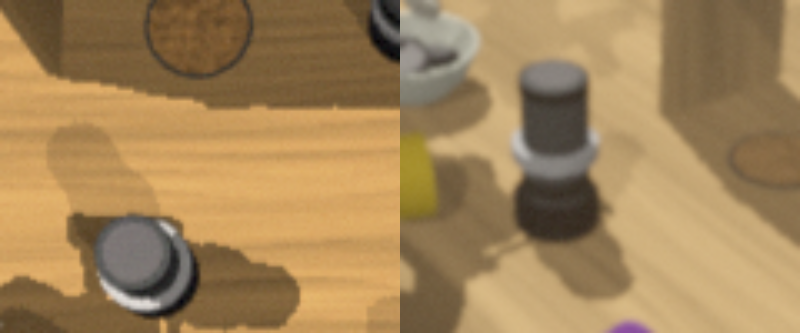

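The lens is standing free in the open: its top disc is at top px (270,206), side px (296,153), within about 4 mm of the prediction. Next I swing the hand round to lean back towards the robot.

```bash
python3 - <<'E'
from h import *
L=np.array([462,105,99]);A=cur(); Rm=tool(46,178.3)
B=T(tcp(L,Rm,13)-Rm[:,2]*95,Rm); rows(A,B,14,"swing"); print(B[:3,3])
E
```

```text
swing 14 x [-0.00048, -0.0069, 0.00065] [-4.688, 0.508, -3.833]
[403.04  106.75  155.962]
```

>>> {"op": "servo_tool", "data": {"deltas": [[[-0.0005,-0.0069,0.0006],[-4.69,0.51,-3.83]],[[-0.0005,-0.0069,0.0006],[-4.69,0.51,-3.83]],[[-0.0005,-0.0069,0.0006],[-4.69,0.51,-3.83]],[[-0.0005,-0.0069,0.0006],[-4.69,0.51,-3.83]],[[-0.0005,-0.0069,0.0006],[-4.69,0.51,-3.83]],[[-0.0005,-0.0069,0.0006],[-4.69,0.51,-3.83]],[[-0.0005,-0.0069,0.0006],[-4.69,0.51,-3.83]],[[-0.0005,-0.0069,0.0006],[-4.69,0.51,-3.83]],[[-0.0005,-0.0069,0.0006],[-4.69,0.51,-3.83]],[[-0.0005,-0.0069,0.0006],[-4.69,0.51,-3.83]],[[-0.0005,-0.0069,0.0006],[-4.69,0.51,-3.83]],[[-0.0005,-0.0069,0.0006],[-4.69,0.51,-3.83]],[[-0.0005,-0.0069,0.0006],[-4.69,0.51,-3.83]],[[-0.0005,-0.0069,0.0006],[-4.69,0.51,-3.83]],[[0,0,0],[0,0,0]],[[0,0,0],[0,0,0]]]}}

```text
time: 15.15
tool_pos: [379.6, 138.8, 197.9]
tcp_rot: [3.121, 0.707, 3.04]
contact_force: [-0.0, 0.5, 0.3]
grip_width: 91.3
finger_force: 0.0
```

```bash
python3 - <<'E'
from h import *
L=np.array([462,105,99]);A=cur(); Rm=tool(46,178.3)
print(bot.get_obs()["joint_positions"]); rows(A,T(tcp(L,Rm,13),Rm),8,"in")
E
```

```text
[ 0.43  -0.151  2.349 -0.838  0.432 -0.364]
in 8 x [0.00059, -0.00368, 0.01784] [-0.202, -0.681, -0.382]
```

```bash
python3 - <<'E'
from h import *
L=np.array([462,105,99]);A=cur(); Rm=tool(46,178.3)
B=T(tcp(L,Rm,13)-Rm[:,2]*75,Rm); rows(A,B,8,"pre");print(B[:3,3])
E
```

```text
pre 8 x [0.00109, -0.00383, 0.00847] [-0.202, -0.681, -0.382]
[417.421 106.323 142.069]
```

>>> {"op": "servo_tool", "data": {"deltas": [[[0.0011,-0.0038,0.0085],[-0.2,-0.68,-0.38]],[[0.0011,-0.0038,0.0085],[-0.2,-0.68,-0.38]],[[0.0011,-0.0038,0.0085],[-0.2,-0.68,-0.38]],[[0.0011,-0.0038,0.0085],[-0.2,-0.68,-0.38]],[[0.0011,-0.0038,0.0085],[-0.2,-0.68,-0.38]],[[0.0011,-0.0038,0.0085],[-0.2,-0.68,-0.38]],[[0.0011,-0.0038,0.0085],[-0.2,-0.68,-0.38]],[[0.0011,-0.0038,0.0085],[-0.2,-0.68,-0.38]],[[0,0,0],[0,0,0]],[[0,0,0],[0,0,0]]]}}

```text
time: 16.4
tool_pos: [404.4, 116.7, 190.9]
tcp_rot: [-3.121, 0.749, 3.115]
contact_force: [0.1, 0.2, 0.4]
grip_width: 91.7
finger_force: 0.0
```

```bash
python3 - <<'E'
from h import *
L=np.array([462,105,99]);A=cur(); Rm=tool(46,178.3)
print(bot.get_obs()["joint_positions"]); rows(A,T(tcp(L,Rm,13),Rm),8,"in")
E
```

```text
[ 0.294 -0.126  2.393 -0.996  0.283 -0.354]
in 8 x [0.00279, -0.00109, 0.01492] [-0.136, -0.384, 0.019]
```

The 46° lean is at its joint limits this close in, so I'll take a 25° lean here and steepen it further out.

```bash
python3 - <<'E'
from h import *
L=np.array([462,105,101]);A=cur(); Rm=tool(25,190)
B=T(tcp(L,Rm,13)-Rm[:,2]*75,Rm); rows(A,B,8,"pre");print(B[:3,3])
E
```

```text
pre 8 x [-0.00073, -0.00217, 0.00572] [-0.957, 2.221, -1.224]
[436.196 100.45  157.191]
```

>>> {"op": "servo_tool", "data": {"deltas": [[[-0.0007,-0.0022,0.0057],[-0.96,2.22,-1.22]],[[-0.0007,-0.0022,0.0057],[-0.96,2.22,-1.22]],[[-0.0007,-0.0022,0.0057],[-0.96,2.22,-1.22]],[[-0.0007,-0.0022,0.0057],[-0.96,2.22,-1.22]],[[-0.0007,-0.0022,0.0057],[-0.96,2.22,-1.22]],[[-0.0007,-0.0022,0.0057],[-0.96,2.22,-1.22]],[[-0.0007,-0.0022,0.0057],[-0.96,2.22,-1.22]],[[-0.0007,-0.0022,0.0057],[-0.96,2.22,-1.22]],[[0,0,0],[0,0,0]],[[0,0,0],[0,0,0]],[[0,0,0],[0,0,0]]]}}

```text
time: 17.77
tool_pos: [433.2, 101.1, 159.8]
tcp_rot: [-3.137, 0.444, -2.976]
contact_force: [0.5, -0.0, -0.1]
grip_width: 92.3
finger_force: 0.0
```

```bash
python3 - <<'E'
from h import *
L=np.array([462,105,101]);A=cur(); Rm=tool(25,190)
print(bot.get_obs()["joint_positions"]); rows(A,T(tcp(L,Rm,13),Rm),8,"in")
E
```

```text
[ 0.006  0.     2.177  0.127  0.528 -1.824]
in 8 x [-0.00014, -0.0001, 0.00982] [-0.062, 0.058, -0.059]
```

>>> {"op": "servo_tool", "data": {"deltas": [[[0,0,0.01],[0,0,0]],[[0,0,0.01],[0,0,0]],[[0,0,0.01],[0,0,0]],[[0,0,0.01],[0,0,0]],[[0,0,0.01],[0,0,0]],[[0,0,0.01],[0,0,0]],[[0,0,0.01],[0,0,0]],[[0,0,0.009],[0,0,0]],[[0,0,0],[0,0,0]]]}}

```text
time: 18.9
tool_pos: [467.1, 106.2, 87.8]
tcp_rot: [-3.137, 0.443, -2.976]
contact_force: [0.2, 0.4, -0.4]
grip_width: 91.9
finger_force: 0.0
```

>>> {"op": "servo_tool", "data": {"deltas": [[[0,0,0],[0,0,0]],[[0,0,0],[0,0,0]],[[0,0,0],[0,0,0]],[[0,0,0],[0,0,0]],[[0,0,0],[0,0,0]],[[0,0,0],[0,0,0]],[[0,0,0],[0,0,0]]], "fingers": 0.45}}

```text
time: 19.77
tool_pos: [467.4, 106.3, 88.7]
tcp_rot: [-3.137, 0.445, -2.976]
contact_force: [-1.3, 2.6, 2.4]
grip_width: 53.9
finger_force: 30.0
```

```bash
python3 - <<'E'
from h import *
A=cur();print(A,bot.get_obs()["joint_positions"])
B=A.copy();B[:3,3]+=[118,-30,0]; print(A[:3,:3].T@[118,-30,0]/18)
E
```

```text
[[ -0.89   -0.163   0.425 467.447]
 [ -0.149   0.987   0.066 106.3  ]
 [ -0.43   -0.004  -0.903  88.737]
 [  0.      0.      0.      1.   ]] [ 0.021  0.207  2.21   0.202  0.289 -1.894]
[-5.589 -2.711  2.677]
```

>>> {"op": "servo_tool", "data": {"deltas": [[[-0.0056,-0.0027,0.0026],[0,0,0]],[[-0.0056,-0.0027,0.0027],[0,0,0]],[[-0.0056,-0.0027,0.0027],[0,0,0]],[[-0.0056,-0.0027,0.0026],[0,0,0]],[[-0.0056,-0.0027,0.0027],[0,0,0]],[[-0.0056,-0.0027,0.0027],[0,0,0]],[[0,0,0],[0,0,0]]]}}

```text
time: 20.65
tool_pos: [509.0, 96.4, 90.6]
tcp_rot: [-3.137, 0.45, -2.977]
contact_force: [-1.1, 3.2, 12.8]
grip_width: 52.4
finger_force: 30.6
```

```bash
python3 - <<'E'
from h import *
A=cur();print(bot.get_obs()["joint_positions"], A[:3,:3].T@[118,-30,0]/18, A[:3,:3].T@[0,0,1])
E
```

```text
[-0.009  0.262  2.12   0.223  0.322 -1.939] [-5.578 -2.705  2.706] [-0.435 -0.005 -0.901]
```

>>> {"op": "servo_tool", "data": {"deltas": [[[-0.0004,0,-0.0009],[0,0,0]],[[0,0,0],[0,0,0]]]}}

```text
time: 20.9
tool_pos: [507.7, 96.4, 90.7]
tcp_rot: [-3.137, 0.447, -2.977]
contact_force: [-0.7, 2.3, 7.4]
grip_width: 52.2
finger_force: 30.1
```

>>> {"op": "servo_tool", "data": {"deltas": [[[-0.0004,0,-0.0009],[0,0,0]],[[-0.0056,-0.0027,0.0025],[0,0,0]],[[-0.0056,-0.0027,0.0026],[0,0,0]],[[-0.0056,-0.0027,0.0026],[0,0,0]],[[-0.0056,-0.0027,0.0026],[0,0,0]],[[0,0,0],[0,0,0]]]}}

```text
time: 21.65
tool_pos: [533.1, 89.0, 90.6]
tcp_rot: [-3.136, 0.444, -2.976]
contact_force: [-1.7, -1.5, -2.3]
grip_width: 51.2
finger_force: 28.6
```

>>> {"op": "servo_tool", "data": {"deltas": [[[-0.0056,-0.0027,0.0029],[0,0,0]],[[-0.0056,-0.0027,0.0028],[0,0,0]],[[-0.0056,-0.0027,0.0027],[0,0,0]],[[-0.0056,-0.0027,0.0027],[0,0,0]],[[-0.0056,-0.0027,0.0027],[0,0,0]],[[-0.0056,-0.0027,0.0027],[0,0,0]],[[-0.0056,-0.0027,0.0027],[0,0,0]],[[0,0,0],[0,0,0]]]}}

```text
time: 22.65
tool_pos: [579.6, 77.7, 90.8]
tcp_rot: [-3.136, 0.445, -2.976]
contact_force: [-0.8, -0.5, -0.2]
grip_width: 51.5
finger_force: 28.6
```

>>> {"op": "servo_tool", "data": {"deltas": [[[0,0,0],[0,0,0]],[[0,0,0],[0,0,0]],[[0,0,0],[0,0,0]],[[0,0,0],[0,0,0]],[[0,0,0],[0,0,0]],[[0,0,0],[0,0,0]]], "fingers": 1}}

```text
time: 23.4
tool_pos: [578.8, 78.0, 90.6]
tcp_rot: [-3.137, 0.444, -2.976]
contact_force: [-0.3, 0.2, 0.2]
grip_width: 91.3
finger_force: 0.0
```

```bash
python3 - <<'E'
from h import *
A=cur();print(A,bot.get_obs()["joint_positions"])
print("axis at grasp", A[:3,3]-13*A[:3,2])
L=A[:3,3]-13*A[:3,2]; L[2]=99; Rm=tool(46,180)
B=T(tcp(L,Rm,13),Rm); rows(A,B,6,"lean")
E
```

```text
[[ -0.891  -0.163   0.425 578.819]
 [ -0.149   0.987   0.066  78.035]
 [ -0.43   -0.004  -0.903  90.556]
 [  0.      0.      0.      1.   ]] [-0.05   0.362  1.952  0.225  0.401 -1.973]
axis at grasp [573.296  77.176 102.294]
lean 6 x [-0.00046, -0.0002, 0.00043] [0.882, -3.412, 1.296]
```

>>> {"op": "servo_tool", "data": {"deltas": [[[0,0,-0.01],[0,0,0]],[[0,0,-0.015],[0,0,0]],[[0,0,-0.02],[0,0,0]],[[0,0,-0.02],[0,0,0]],[[0,0,-0.015],[0,0,0]],[[0,0,0],[0,0,0]]]}}

```text
time: 24.15
tool_pos: [545.2, 72.6, 164.5]
tcp_rot: [-3.136, 0.447, -2.976]
contact_force: [0.9, -0.1, -0.2]
grip_width: 91.8
finger_force: 0.0
```

```bash
python3 - <<'E'
from h import *
A=cur();print(A[:3,3],bot.get_obs()["joint_positions"])
t=bot.capture("top");s=bot.capture("side")
a=cv2.resize(t[110:210,240:360,::-1],(400,333));b=cv2.resize(s[120:220,280:400,::-1],(400,333))
cv2.imwrite("pics/s5.png",np.hstack([a,b]))
L=[573.3,77.2]
for z in(0,73,140):print(proj("top",[*L,z]),proj("side",[*L,z]))
Rm=tool(45,204); B=T(A[:3,3]+[-15,-10,15],Rm); B1=rows(A,B,8,"mid")
Rm=tool(57,182); B=T([515,70,150],Rm); rows(B1,B,8,"end")
E
```

```text
[545.151  72.644 164.489] [-0.068  0.189  1.943  0.174  0.579 -1.928]
[[286.057 174.216]] [[333.299 187.913]]
[[283.39  167.836]] [[334.024 166.439]]
[[280.562 161.074]] [[334.735 145.391]]
mid 8 x [0.00073, -0.00068, -0.00277] [-1.093, -2.413, -1.481]
end 8 x [0.00387, 0.00142, 0.00111] [2.141, -1.481, 1.734]
```

View pics/s5.png

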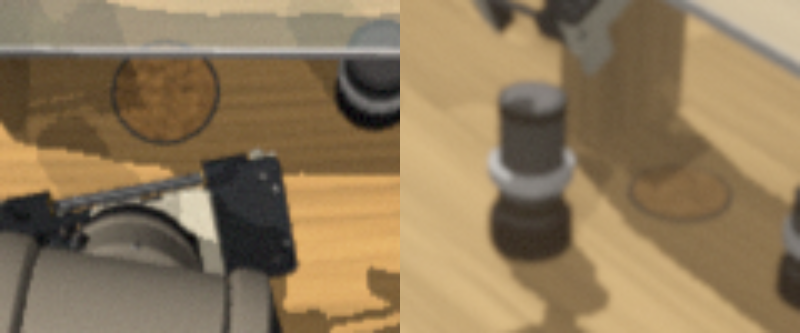

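```bash
python3 - <<'E'
from h import *
print(ray("side",[(319.9,149.1)],140),ray("side",[(319.3,171)],73))
s=bot.capture("side"); 
g=cv2.cvtColor(s,cv2.COLOR_RGB2HSV); roi=np.zeros(g.shape[:2],bool);roi[140:200,302:336]=1
m=((g[:,:,2]<110)&roi).astype(np.uint8);n,l,st,ce=cv2.connectedComponentsWithStats(m);print(st[1:],ce[1:])
E
```

```text
[[527.741  83.633 140.   ]] [[524.882  81.379  73.   ]]
[[310 148  21  25 411]
 [335 150   1   1   1]
 [307 177  24  22 437]] [[319.786 160.65 ]
 [335.    150.   ]
 [318.993 187.721]]
```

The side crop shows the lens upright at px (320,149), which is (526,82). That is 47 mm behind where it was released. It pivoted in the pads and trailed on its rim, then rocked back flat when let go. For the next slide I'll carry most of its weight so the foot drags lightly. At the pad I also need the wrist flipped (j4 near π) for a steep lean, so I'll do that in free air now.

```bash
python3 - <<'E'
from h import *
A=cur(); Rm=tool(45,205); B1=rows(A,T([495,55,205],Rm),10,"mid")
L=np.array([526.5,82.5,99]);Rm=tool(56,182); B=T(tcp(L,Rm,13)-Rm[:,2]*80,Rm); print(B[:3,3]); rows(B1,B,10,"end")
E
```

```text
mid 10 x [0.00197, -0.00025, -0.00653] [-0.926, -1.949, -1.271]
[470.988  80.561 136.466]
end 10 x [0.00633, 0.00319, 0.00311] [1.777, -1.085, 1.465]
```

>>> {"op": "servo_tool", "data": {"deltas": [[[0.002,-0.0003,-0.0065],[-0.93,-1.95,-1.27]],[[0.002,-0.0003,-0.0065],[-0.93,-1.95,-1.27]],[[0.002,-0.0003,-0.0065],[-0.93,-1.95,-1.27]],[[0.002,-0.0003,-0.0065],[-0.93,-1.95,-1.27]],[[0.002,-0.0003,-0.0065],[-0.93,-1.95,-1.27]],[[0.002,-0.0003,-0.0065],[-0.93,-1.95,-1.27]],[[0.002,-0.0003,-0.0065],[-0.93,-1.95,-1.27]],[[0.002,-0.0003,-0.0065],[-0.93,-1.95,-1.27]],[[0.002,-0.0003,-0.0065],[-0.93,-1.95,-1.27]],[[0.002,-0.0003,-0.0065],[-0.93,-1.95,-1.27]],[[0,0,0],[0,0,0]]]}}

```text
time: 25.68
tool_pos: [498.3, 63.1, 223.2]
tcp_rot: [3.138, 0.757, -2.721]
contact_force: [0.7, 0.4, -0.3]
grip_width: 91.8
finger_force: 0.0
```

```bash
python3 - <<'E'
from h import *
A=cur(); print(bot.get_obs()["joint_positions"])
L=np.array([526.5,82.5,99]);Rm=tool(56,182); B=T(tcp(L,Rm,13)-Rm[:,2]*80,Rm); print(B[:3,3]); rows(A,B,16,"end")
E
```

```text
[-0.401 -0.03   2.199  0.98   0.654 -3.105]
[470.988  80.561 136.466]
end 16 x [0.00503, 0.00155, 0.00247] [1.069, -0.782, 0.895]
```

>>> {"op": "servo_tool", "data": {"deltas": [[[0,0,0],[0,0,10]],[[0,0,0],[0,0,10]],[[0,0,0],[0,0,10]],[[0,0,0],[0,0,10]],[[0,0,0],[0,0,10]],[[0,0,0],[0,0,10]],[[0,0,0],[0,0,10]],[[0,0,0],[0,0,10]],[[0,0,0],[0,0,10]],[[0,0,0],[0,0,10]],[[0,0,0],[0,0,10]],[[0,0,0],[0,0,10]],[[0,0,0],[0,0,10]],[[0,0,0],[0,0,10]],[[0,0,0],[0,0,10]],[[0,0,0],[0,0,10]],[[0,0,0],[0,0,10]],[[0,0,0],[0,0,10]]]}}

```text
time: 27.92
tool_pos: [498.1, 63.6, 222.2]
tcp_rot: [-3.131, -0.755, 0.413]
contact_force: [-0.6, 0.4, 0.1]
grip_width: 91.9
finger_force: 0.0
```

```bash
cat >> h.py <<'E'
Z180=np.diag([-1.,-1,1])
def tool2(lean,yaw): return tool(lean,yaw)@Z180
E
python3 - <<'E'
from h import *
A=cur(); print(bot.get_obs()["joint_positions"])
L=np.array([526.5,82.5,99]);Rm=tool2(56,182); B=T(tcp(L,Rm,13)-Rm[:,2]*80,Rm); print(B[:3,3])
Rc=tool2(57,203); C=T([480,65,180],Rc); rows(A,C,8,"mid2"); rows(C,B,10,"end")
E
```

```text
[-0.399 -0.028  2.2    0.98   0.653  0.043]
[470.988  80.561 136.466]
mid2 8 x [-0.00532, -0.00104, 0.00193] [-0.138, 1.717, 0.042]
end 10 x [-0.00392, -0.00173, 0.00197] [-1.751, -0.099, 1.159]
```

>>> {"op": "servo_tool", "data": {"deltas": [[[-0.0053,-0.001,0.0019],[-0.14,1.72,0]],[[-0.0053,-0.001,0.0019],[-0.14,1.72,0]],[[-0.0053,-0.001,0.0019],[-0.14,1.72,0]],[[-0.0053,-0.001,0.0019],[-0.14,1.72,0]],[[-0.0053,-0.001,0.0019],[-0.14,1.72,0]],[[-0.0053,-0.001,0.0019],[-0.14,1.72,0]],[[-0.0053,-0.001,0.0019],[-0.14,1.72,0]],[[-0.0053,-0.001,0.0019],[-0.14,1.72,0]],[[0,0,0],[0,0,0]]]}}

```text
time: 29.05
tool_pos: [479.6, 64.3, 179.4]
tcp_rot: [3.131, -0.993, 0.417]
contact_force: [-0.1, -0.0, -0.8]
grip_width: 91.7
finger_force: 0.0
```

```bash
python3 - <<'E'
from h import *
A=cur(); print(A[:3,3],bot.get_obs()["joint_positions"])
L=np.array([526.5,82.5,99]);Rm=tool2(56,182); B=T(tcp(L,Rm,13)-Rm[:,2]*80,Rm)
rows(A,B,14,"end")
E
```

```text
[479.556  64.342 179.424] [-0.595  0.123  2.519  1.762  0.801 -0.982]
end 14 x [-0.00274, -0.00128, 0.00142] [-1.261, -0.069, 0.864]
```

>>> {"op": "servo_tool", "data": {"deltas": [[[-0.0027,-0.0013,0.0014],[-1.26,-0.07,0.86]],[[-0.0027,-0.0013,0.0014],[-1.26,-0.07,0.86]],[[-0.0027,-0.0013,0.0014],[-1.26,-0.07,0.86]],[[-0.0027,-0.0013,0.0014],[-1.26,-0.07,0.86]],[[-0.0027,-0.0013,0.0014],[-1.26,-0.07,0.86]],[[-0.0027,-0.0013,0.0014],[-1.26,-0.07,0.86]],[[-0.0027,-0.0013,0.0014],[-1.26,-0.07,0.86]],[[-0.0027,-0.0013,0.0014],[-1.26,-0.07,0.86]],[[-0.0027,-0.0013,0.0014],[-1.26,-0.07,0.86]],[[-0.0027,-0.0013,0.0014],[-1.26,-0.07,0.86]],[[-0.0027,-0.0013,0.0014],[-1.26,-0.07,0.86]],[[-0.0027,-0.0013,0.0014],[-1.26,-0.07,0.86]],[[-0.0027,-0.0013,0.0014],[-1.26,-0.07,0.86]],[[-0.0027,-0.0013,0.0014],[-1.26,-0.07,0.86]],[[0,0,0],[0,0,0]],[[0,0,0],[0,0,0]]]}}

```text
time: 31.05
tool_pos: [472.2, 81.1, 138.9]
tcp_rot: [3.138, -0.982, 0.041]
contact_force: [0.6, 0.5, 0.5]
grip_width: 92.1
finger_force: 0.0
```

```bash
python3 - <<'E'
from h import *
A=cur(); print(bot.get_obs()["joint_positions"])
s=bot.capture("side"); g=cv2.cvtColor(s,cv2.COLOR_RGB2HSV); roi=np.zeros(g.shape[:2],bool);roi[140:200,302:336]=1
m=((g[:,:,2]<110)&roi).astype(np.uint8);n,l,st,ce=cv2.connectedComponentsWithStats(m);print(st[1:].tolist())
L=np.array([526.5,82.5,100]);Rm=tool2(56,182); B=T(tcp(L,Rm,13),Rm)
rows(A,B,10,"in")
E
```

```text
[-0.032  0.262  2.629  3.056  0.733 -1.548]
[[310, 149, 20, 26, 402], [307, 176, 24, 23, 451]]
in 10 x [-0.00021, 6e-05, 0.00798] [-0.008, -0.027, 0.02]
```

Flipped successfully, and the lens has not moved. I'll go in and grip.

>>> {"op": "servo_tool", "data": {"deltas": [[[0,0,0.008],[0,0,0]],[[0,0,0.008],[0,0,0]],[[-0.001,0,0.008],[0,0,0]],[[0,0,0.008],[0,0,0]],[[0,0,0.008],[0,0,0]],[[-0.001,0,0.008],[0,0,0]],[[0,0,0.008],[0,0,0]],[[0,0,0.008],[0,0,0]],[[0,0,0.008],[0,0,0]],[[0,0,0.008],[0,0,0]],[[0,0,0],[0,0,0]]]}}

```text
time: 32.48
tool_pos: [537.7, 82.9, 92.3]
tcp_rot: [3.136, -0.982, 0.041]
contact_force: [-0.8, 0.1, -0.4]
grip_width: 91.5
finger_force: 0.0
```

>>> {"op": "servo_tool", "data": {"deltas": [[[0,0,0],[0,0,0]],[[0,0,0],[0,0,0]],[[0,0,0],[0,0,0]],[[0,0,0],[0,0,0]],[[0,0,0],[0,0,0]],[[0,0,0],[0,0,0]],[[0,0,0],[0,0,0]]], "fingers": 0.45}}

```text
time: 33.35
tool_pos: [537.5, 83.1, 93.0]
tcp_rot: [3.136, -0.983, 0.042]
contact_force: [0.0, 3.4, 2.5]
grip_width: 46.5
finger_force: 27.7
```

```bash
python3 - <<'E'
from h import *
A=cur(); print(A,bot.get_obs()["contact_force"]); print("up",A[:3,:3].T@[0,0,1],"x10",A[:3,:3].T@[10,0,0],"-y",A[:3,:3].T@[0,-1,0])
E
```

```text
[[  0.554   0.037   0.832 537.533]
 [  0.023  -0.999   0.029  83.136]
 [  0.832   0.003  -0.555  92.982]
 [  0.      0.      0.      1.   ]] [0.046 3.437 2.507]
up [ 0.832  0.003 -0.555] x10 [5.542 0.372 8.316] -y [-0.023  0.999 -0.029]
```

```bash
python3 - <<'E'
from h import *
s=bot.capture("side"); cv2.imwrite("pics/s6.png",cv2.resize(s[130:210,270:370,::-1],None,fx=5,fy=5))
g=cv2.cvtColor(s,cv2.COLOR_RGB2HSV); roi=np.zeros(g.shape[:2],bool);roi[140:205,302:340]=1
m=((g[:,:,2]<110)&roi).astype(np.uint8);n,l,st,ce=cv2.connectedComponentsWithStats(m);print(st[1:].tolist())
for y in range(144,202,2): print(y,"".join("#" if v<60 else "+" if v<110 else "-" if v<150 else "." for v in g[y,295:345,2]), )
E
```

```text
[[302, 146, 18, 33, 416], [318, 150, 14, 25, 174], [320, 157, 3, 2, 5], [311, 176, 2, 3, 5], [308, 177, 24, 22, 428]]
144 -+++---...........................----------------
146 +++++++---++++------------------------------------
148 ++++++++++++++++++++------------------------------
150 #+++++++++++++++++++++-------------+--------------
152 #++++++#++++++++++++++---.-------++++-------------
154 ++++++++++++++++++++++++-------+++++--------------
156 ---++++#+#+++++++++++#+++------+++++--------------
158 ...-++#+#++++++++++++++--+++--++++++--------------
160 ...++#+++++++++++++++++-------++++++--------------
162 --+++###++++++++++++++-------+++++++--------------
164 +++++++++++++++++#+++-------+++++++---------------
166 ++++++++++++++++#+++-------++++++++-..------------
168 +++++++++++++++#+++-------+++++++++-..------------
170 -+++++++++++++++++------+++++++++++--..-----------
172 ..-++++++++++++++------++++++++++++---..----------
174 ...-++++++++++++--------+++++--------.....--------
176 ....--+++++++++--+------------------........------
178 .......--+++++--++---+---++-++++++-...........----
180 ............---++--++++++++++++++++-............--
182 ............-+++++++###++++#######++-.............
184 ............-+++##+################+-.............
186 ............-++##+++++++#+++++++###+-.............
188 ............-+########+#+#####+####+-.............
190 ............-+##++#################+-.............
192 ............-++####################++-............
194 .............-++##################++--............
196 ...............-+++++#+######+++++-----...........
198 .................----+++++++++-----------.........
200 ....................-----------------------.......
```

>>> {"op": "servo_tool", "data": {"deltas": [[[0,0,0],[0,0,0]],[[0,0,0],[0,0,0]],[[0,0,0],[0,0,0]],[[0,0,0],[0,0,0]],[[0.0035,0,0.0025],[0,0,0]],[[0.0035,0,0.0025],[0,0,0]],[[0,0,0],[0,0,0]],[[0,0,0],[0,0,0]]], "fingers": 1}}

```text
time: 34.4
tool_pos: [545.3, 83.2, 95.7]
tcp_rot: [3.136, -0.982, 0.041]
contact_force: [0.7, -0.9, -0.2]
grip_width: 91.7
finger_force: 0.0
```

>>> {"op": "servo_tool", "data": {"deltas": [[[0,0,0],[0,0,0]],[[0,0,0],[0,0,0]],[[0,0,0],[0,0,0]],[[0,0,0],[0,0,0]],[[0,0,0],[0,0,0]],[[0,0,0],[0,0,0]],[[0,0,0],[0,0,0]]], "fingers": 0.45}}

```text
time: 35.28
tool_pos: [545.5, 83.4, 95.9]
tcp_rot: [3.136, -0.983, 0.041]
contact_force: [0.5, 2.7, 2.4]
grip_width: 52.8
finger_force: 30.0
```

>>> {"op": "servo_tool", "data": {"deltas": [[[0.0008,0,-0.0006],[0,0,0]],[[0,0,0],[0,0,0]],[[0,0,0],[0,0,0]]]}}

```text
time: 35.65
tool_pos: [544.9, 82.9, 96.1]
tcp_rot: [3.137, -0.98, 0.04]
contact_force: [-0.5, 0.5, -2.2]
grip_width: 53.3
finger_force: 29.8
```

>>> {"op": "servo_tool", "data": {"deltas": [[[0.002,0.0004,0.0025],[0,0,0]],[[0.0033,0.0009,0.0049],[0,0,0]],[[0.0033,0.0009,0.005],[0,0,0]],[[0.0033,0.0009,0.0049],[0,0,0]],[[0,0,0],[0,0,0]]]}}

```text
time: 36.28
tool_pos: [568.6, 81.3, 99.6]
tcp_rot: [3.136, -0.989, 0.042]
contact_force: [-2.8, 2.9, 9.1]
grip_width: 53.1
finger_force: 30.2
```

```bash
cat > foot.py <<'E'
from h import *
o=bot.get_obs();print(o["tool_pos"],o["contact_force"])
s=bot.capture("side");v=cv2.cvtColor(s,cv2.COLOR_RGB2HSV)[:,:,2]
import sys
x,y=map(float,sys.argv[1:3])
pr=lambda z:proj("side",[x,y,z])[0]
print("pred foot px",pr(0),pr(15)); c=int(pr(15)[0]);r=int(pr(15)[1])
for q in range(r-14,r+14,2): print(q,"".join("#" if a<60 else "+" if a<100 else "-" if a<130 else "." for a in v[q,c-22:c+23]))
print("col0",c-22)
E
python3 foot.py 538.5 81
```

```text
[568.617  81.268  99.625] [-2.777  2.855  9.12 ]
pred foot px [322.948 191.194] [323.023 186.872]
172 ...........-++++++---+-----------------------
174 ............+++++---------------.....--------
176 ..........-++#++++++++++++++++-........------
178 .........+++++#+##+#++++++++++-..........----
180 ........-++++++++############++...........---
182 ........++++++++++++#######+##+-............-
184 .......-+##+##++++++++++++####+-.............
186 .......++###########+#+#######+-.............
188 .......++####################+-..............
190 ........-++##################+-..............
192 .........-+++###############+++-.............
194 ..........--+++++++#######+++-----...........
196 ..............-------++-----.................
198 .............................................
col0 301
```

The foot sticks and the lens tips again, because friction exceeds r/h when it is pulled at 100 mm height. I'll ease back, release, and then push it low at the foot with the two fingertips as a cradle. That slides it without lifting or tipping.

>>> {"op": "servo_tool", "data": {"deltas": [[[-0.0035,0,-0.0034],[0,0,0]],[[-0.0035,0,-0.0034],[0,0,0]],[[-0.0035,0,-0.0034],[0,0,0]],[[0,0,0],[0,0,0]]]}}

```text
time: 36.83
tool_pos: [554.3, 80.7, 97.1]
tcp_rot: [3.136, -0.991, 0.042]
contact_force: [-2.5, 2.1, 10.8]
grip_width: 53.3
finger_force: 30.0
```

>>> {"op": "servo_tool", "data": {"deltas": [[[0,0,0],[0,0,0]],[[0,0,0],[0,0,0]],[[0,0,0],[0,0,0]],[[0,0,0],[0,0,0]],[[0,0,-0.01],[0,0,0]],[[0,0,-0.015],[0,0,0]],[[0,0,-0.02],[0,0,0]],[[0,0,-0.025],[0,0,0]],[[0,0,-0.025],[0,0,0]],[[0,0,-0.01],[0,0,0]],[[0,0,0],[0,0,0]]], "fingers": 1}}

```text
time: 38.2
tool_pos: [464.7, 77.3, 153.1]
tcp_rot: [3.136, -0.984, 0.041]
contact_force: [0.3, 1.1, -1.1]
grip_width: 91.6
finger_force: 0.0
```

```bash
python3 foot.py 526.5 82.5; python3 - <<'E'
from h import *
A=cur();print(A[:3,3],bot.get_obs()["joint_positions"])
s=bot.capture("side");v=cv2.cvtColor(s,cv2.COLOR_RGB2HSV)[:,:,2]
roi=np.zeros(v.shape,bool);roi[140:205,302:345]=1
m=((v<110)&roi).astype(np.uint8);n,l,st,ce=cv2.connectedComponentsWithStats(m);print(st[1:].tolist())
Rm=tool2(56,176); B=T([430,88,60],Rm); rows(A,B,8,"dn")
E
```

```text
[464.711  77.253 153.128] [ 0.315  1.132 -1.077]
pred foot px [319.284 192.313] [319.334 187.981]
173 ................-------------..---......-----
175 .............------------..-.----.........---
177 .............-++----------------.............
179 ............-+++++++++++++++++++-............
181 ...........-++####+++++++++++##++-...........
183 ..........-++++#########+##++++#++-..........
185 ..........-++++++++++#+++++++++##+-..........
187 ..........-+#+##+#+++++++++++#+##+-..........
189 ..........-+########++++#++######+-..........
191 ..........-+######+########+#+###+-..........
193 ...........-+####+#####+########++-..........
195 ............-++##+#+##+######+++--...........
197 ..............--+++++++++++++--..............
199 ...................-------...................
col0 297
[465.239  77.202 152.838] [-0.053  0.186  2.629  3.022  0.658 -1.528]
[[310, 150, 21, 24, 393], [308, 176, 24, 23, 447]]
dn 8 x [-0.0121, -0.00132, 0.00278] [-0.62, -0.045, 0.441]
```

```bash
python3 - <<'E'
from h import *
A=cur()
Rm=tool2(44,174); M=T([466,88,80],Rm); B=T([471,88,18],Rm); rows(A,M,8,"dn1"); rows(M,B,6,"dn2")
E
```

```text
dn1 8 x [-0.00703, -0.00132, 0.00575] [-0.764, -1.538, 0.665]
dn2 6 x [-0.00658, -9e-05, 0.00801] [0.0, 0.0, 0.0]
```

>>> {"op": "servo_tool", "data": {"deltas": [[[-0.007,-0.0013,0.0057],[-0.76,-1.54,0.67]],[[-0.007,-0.0013,0.0057],[-0.76,-1.54,0.67]],[[-0.007,-0.0013,0.0057],[-0.76,-1.54,0.67]],[[-0.007,-0.0013,0.0057],[-0.76,-1.54,0.67]],[[-0.007,-0.0013,0.0057],[-0.76,-1.54,0.67]],[[-0.007,-0.0013,0.0057],[-0.76,-1.54,0.67]],[[-0.007,-0.0013,0.0057],[-0.76,-1.54,0.67]],[[-0.007,-0.0013,0.0057],[-0.76,-1.54,0.67]],[[0,0,0],[0,0,0]],[[0,0,0],[0,0,0]]], "fingers": 0.5}}

```text
time: 39.55
tool_pos: [465.2, 87.9, 79.9]
tcp_rot: [-3.141, -0.766, -0.105]
contact_force: [0.6, 0.6, 0.4]
grip_width: 46.0
finger_force: 0.0
```

```bash
python3 - <<'E'
from h import *
A=cur();print(bot.get_obs()["joint_positions"])
Rm=tool2(44,174); B=T([471,88,18],Rm); rows(A,B,6,"dn2")
E
```

```text
[ 0.157  0.314  2.486  3.571  0.444 -1.772]
dn2 6 x [-0.00646, -0.00011, 0.00809] [-0.008, 0.014, 0.0]
```

>>> {"op": "servo_tool", "data": {"deltas": [[[-0.0065,0,0.0081],[0,0,0]],[[-0.0065,0,0.0081],[0,0,0]],[[-0.0065,0,0.0081],[0,0,0]],[[-0.0065,0,0.0081],[0,0,0]],[[-0.0065,0,0.0081],[0,0,0]],[[-0.0065,0,0.0081],[0,0,0]],[[0,0,0],[0,0,0]]]}}

```text
time: 40.42
tool_pos: [473.9, 87.0, 19.7]
tcp_rot: [-3.138, -0.774, -0.11]
contact_force: [6.2, -1.7, 4.7]
grip_width: 45.9
finger_force: 0.0
```

```bash
python3 - <<'E'
from h import *
A=cur();print(bot.get_obs()["joint_positions"])
R1=tool2(50,174); d=np.array([.9943,-.1063,0]); E=np.array([681.5,65.5,18])
M=T(E-d*83,R1); M[2,3]=18; rows(A,M,16,"push1"); print(M[:3,3])
rows(M,T(E-d*38,R1),8,"push2")
E
```

```text
[ 0.15   0.565  2.521  3.412  0.72  -1.588]
push1 16 x [0.00529, -4e-05, 0.00582] [-0.001, 0.353, -0.013]
[598.973  74.323  18.   ]
push2 8 x [0.00362, 1e-05, 0.00431] [-0.0, 0.0, 0.0]
```

>>> {"op": "servo_tool", "data": {"deltas": [[[0.0053,0,0.0058],[0,0.35,0]],[[0.0053,0,0.0058],[0,0.35,0]],[[0.0053,0,0.0058],[0,0.35,0]],[[0.0053,0,0.0058],[0,0.35,0]],[[0.0053,0,0.0058],[0,0.35,0]],[[0.0053,0,0.0058],[0,0.35,0]],[[0.0053,0,0.0058],[0,0.35,0]],[[0,0,0],[0,0,0]]]}}

```text
time: 41.42
tool_pos: [525.7, 81.7, 15.6]
tcp_rot: [-3.14, -0.81, -0.105]
contact_force: [-1.0, 0.8, -0.2]
grip_width: 45.9
finger_force: 0.3
```

```bash
python3 foot.py 559 78.6; python3 - <<'E'
from h import *
A=cur();print(bot.get_obs()["joint_positions"])
R1=tool2(50,174); d=np.array([.9943,-.1063,0]); E=np.array([681.5,65.5,18])
M=T(E-d*83,R1); rows(A,M,9,"push1"); print(M[:3,3])
rows(M,T(E-d*38,R1),8,"push2")
E
```

```text
[525.707  81.732  15.568] [-0.986  0.777 -0.208]
pred foot px [329.107 189.278] [329.224 184.971]
170 +++++++++++++++++++++---...-----------.......
172 +++++++--------------...-.....--------......-
174 +++++++-.............---.......-----......--.
176 ++++++++-..........----..........--......---.
178 +++++++----....---+++++-.................---.
180 +++++----------+++++++++-.................---
182 #+++---------+++#######++-.................--
184 ++-----...--+++###++++##+-...................
186 +-----....--++++++++####+-...................
188 -----....--+++##########+-...................
190 --....---+++############+-...................
192 -...--++++##############+-...................
194 ...-++################+++-...................
196 ..--+++++++##+####++++--.....................
col0 307
[ 0.112  0.608  2.423  3.384  0.702 -1.606]
push1 9 x [0.0057, -4e-05, 0.00592] [-0.005, 0.402, -0.003]
[598.973  74.323  18.   ]
push2 8 x [0.00362, 1e-05, 0.00431] [-0.0, 0.0, 0.0]
```

```bash
python3 - <<'E'
from h import *
s=bot.capture("side");t=bot.capture("top")
a=cv2.resize(s[120:230,260:400,::-1],(480,377));b=cv2.resize(t[120:230,250:340,::-1],(308,377))
cv2.imwrite("pics/s7.png",np.hstack([a,b]))
E
```

```text
(no output)
```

View pics/s7.png

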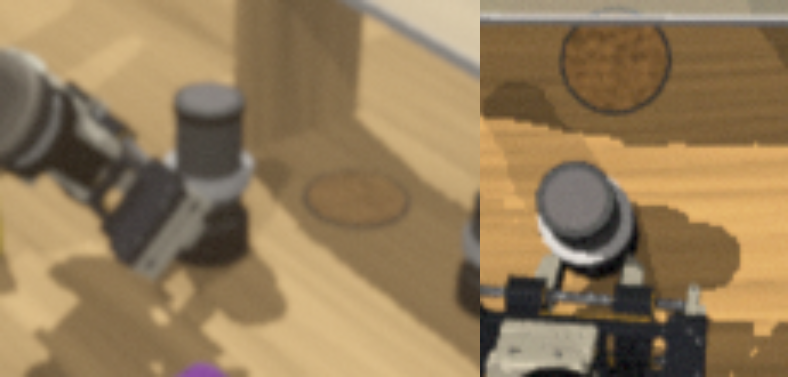

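The picture shows the lens upright and cradled by the two fingertips at its foot. The top disc is at side px (321,149), top px (278,177).

```bash
python3 - <<'E'
from h import *
print(ray("side",[(321.2,149.2)],140),ray("top",[(278.4,177.5)],140))
E
```

```text
[[530.28   81.174 140.   ]] [[532.147  82.878 140.   ]]
```

```bash
python3 - <<'E'
from h import *
for x in(485,505,525): print(x,proj("side",[x,50,10]),proj("side",[x,50,20]))
print(ray("side",[(304,200)],10))
# lens centre from foot outline: bottom of foot front edge, right edge
for x in (531,545,559): print(x,proj("side",[x,82,0]),proj("side",[x,82,140]),proj("top",[x,82,140]),proj("top",[x,82,73]))
E
```

```text
485 [[314.125 199.652]] [[314.134 196.694]]
505 [[319.955 197.251]] [[319.993 194.305]]
525 [[325.694 194.888]] [[325.758 191.954]]
[[461.207  64.835  10.   ]]
531 [[320.648 191.882]] [[321.234 149.004]] [[278.764 177.95 ]] [[281.736 183.586]]
545 [[324.546 190.305]] [[325.395 147.565]] [[278.713 172.354]] [[281.682 178.366]]
559 [[328.402 188.744]] [[329.509 146.142]] [[278.662 166.787]] [[281.627 173.169]]
```

The lens has only been nudged 5 mm, with the chamfered tips straddling the foot. I'll back off, narrow the fingers so they touch the foot earlier (keeping the gripper body away from the collar), and push again.

>>> {"op": "servo_tool", "data": {"deltas": [[[-0.0058,0,-0.006],[0,0,0]],[[-0.0058,0,-0.006],[0,0,0]],[[-0.0058,0,-0.006],[0,0,0]],[[-0.0058,0,-0.006],[0,0,0]],[[0,0,0],[0,0,0]]]}}

```text
time: 42.2
tool_pos: [491.3, 85.3, 15.1]
tcp_rot: [-3.141, -0.808, -0.105]
contact_force: [-0.0, 0.9, -0.0]
grip_width: 45.7
finger_force: 0.0
```

>>> {"op": "servo_tool", "data": {"deltas": [[[0,0,0],[0,0,0]],[[0,0,0],[0,0,0]],[[0,0,0],[0,0,0]],[[0,0,0],[0,0,0]]], "fingers": 0.2}}

```text
time: 42.7
tool_pos: [492.3, 85.1, 15.4]
tcp_rot: [-3.14, -0.81, -0.106]
contact_force: [0.7, -0.4, 0.1]
grip_width: 18.9
finger_force: 0.0
```

```bash
cat > lens.py <<'E'
from h import *
# lens from the side view: grey top disc + barrel; right edge (unoccluded) of barrel and foot
o=bot.get_obs();print(o["time"],o["tool_pos"],o["contact_force"])
import sys
x,y=map(float,sys.argv[1:3])
s=bot.capture("side");v=cv2.cvtColor(s,cv2.COLOR_RGB2HSV)[:,:,2].astype(int)
def edge(xx,z):   # right-hand dark->light edge along the row of the axis point
    u,w=proj("side",[xx,y,z])[0]; r=int(round(w)); c=int(u)
    row=v[r-1:r+2].mean(0); seg=np.diff(row[c+4:c+22]); return c+4+np.argmax(seg)+.5
for z,rad in((15,36),(45,28),(120,28)):
    u0=proj("side",[x,y,z])[0]; K,c,Rm=cam("side"); dep=(Rm.T@(np.array([x,y,z])-c))[2]
    e=edge(x,z); du=e-rad*438.1/dep-u0[0]; print(z,"edge",e,"axis px err",round(du,2),"dx mm",round(du/.278,1))
E
python3 lens.py 531 82; python3 - <<'E'
from h import *
A=cur();print(A[:3,3],bot.get_obs()["joint_positions"],bot.get_obs()["grip_width"])
R1=tool2(47,174); d=np.array([.9943,-.1063,0]); E=np.array([681.5,65.5,16])
rows(A,T(E-d*150,R1),5,"p0"); rows(T(E-d*150,R1),T(E-d*50,R1),16,"push")
E
```

```text
42.7 [492.278  85.113  15.422] [ 0.748 -0.409  0.124]
15 edge 331.5 axis px err -1.79 dx mm -6.4
45 edge 330.5 axis px err -0.25 dx mm -0.9
120 edge 330.5 axis px err -0.93 dx mm -3.4
[492.248  85.119  15.396] [ 0.14   0.615  2.503  3.392  0.786 -1.578] 18.49768054375123
p0 5 x [0.00562, -0.00011, 0.00577] [-0.007, 0.123, -0.007]
push 16 x [0.00426, 1e-05, 0.00457] [0.0, 0.0, 0.0]
```

>>> {"op": "servo_tool", "data": {"deltas": [[[0.0043,0,0.0043],[0,0,0]],[[0.0043,0,0.0043],[0,0,0]],[[0.0043,0,0.0043],[0,0,0]],[[0.0043,0,0.0043],[0,0,0]],[[0.0043,0,0.0043],[0,0,0]],[[0,0,0],[0,0,0]]]}}

```text
time: 43.5
tool_pos: [522.6, 81.9, 16.1]
tcp_rot: [-3.14, -0.809, -0.106]
contact_force: [-1.2, 0.0, -0.5]
grip_width: 18.4
finger_force: 0.3
```

```bash
python3 lens.py 544 80.5
```

```text
43.5 [522.604  81.937  16.072] [-1.177  0.023 -0.487]
15 edge 333.5 axis px err -3.69 dx mm -13.3
45 edge 331.5 axis px err -3.22 dx mm -11.6
120 edge 331.5 axis px err -4.04 dx mm -14.5
```

>>> {"op": "servo_tool", "data": {"deltas": [[[0.0043,0,0.0043],[0,0,0]],[[0.0043,0,0.0043],[0,0,0]],[[0.0043,0,0.0043],[0,0,0]],[[0.0043,0,0.0043],[0,0,0]],[[0.0043,0,0.0043],[0,0,0]],[[0,0,0],[0,0,0]]]}}

```text
time: 44.3
tool_pos: [553.3, 78.7, 17.1]
tcp_rot: [-3.14, -0.81, -0.106]
contact_force: [-0.8, 1.6, -1.4]
grip_width: 18.5
finger_force: 0.6
```

```bash
cat > disc.py <<'E'
from h import *
import sys
o=bot.get_obs();print(o["time"],o["tool_pos"],o["contact_force"])
x,y=map(float,sys.argv[1:3])
def prof(n,z,w=16):
    im=bot.capture(n);g=cv2.cvtColor(im,cv2.COLOR_RGB2HSV); u,r=proj(n,[x,y,z])[0].round().astype(int)
    print(n,"row0",r-w,"col0",u-w-6)
    for q in range(r-w,r+w,2): print(q,"".join("#" if a<60 else "+" if a<100 else "-" if a<130 else "o" if b<50 else "." for a,b in zip(g[q,u-w-6:u+w+6,2],g[q,u-w-6:u+w+6,1])))
for n in sys.argv[3:]: prof(n,140 if n=="top" else 75,16 if n=="top" else 30)
E
python3 lens.py 560 79;python3 disc.py 560 79 top side
```

```text
44.3 [553.323  78.685  17.054] [-0.808  1.588 -1.378]
15 edge 342.5 axis px err 0.62 dx mm 2.2
45 edge 349.5 axis px err 10.02 dx mm 36.0
120 edge 341.5 axis px err 1.03 dx mm 3.7
44.35 [552.967  78.731  16.965] [-1.252  0.711 -0.08 ]
top row0 150 col0 258
150 ++-+++++++--+++++++-++##+--------...--++++--
152 -++++++-++-++---++++++++++++++++++++++------
154 ..-+++++++++++++++++++++++++-----------.--.-
156 ............-+-++++-------++++-------.------
158 .............-++-------------+++------------
160 ............-+-----------------++..---------
162 ...........-+------------------+++-o........
164 ...........++-------------------++--o.......
166 ...........-+------------------++#+--o......
168 ...........-++----------------+++##+----...-
170 ............-++---------------++###+--++----
172 ............oo-++----------++++####+---+----
174 ............ooo+#+++++++++++######+---+#----
176 .............ooo-################+----##+---
178 ..............oooo-+###########+----+###+---
180 ...............ooooooo--+--++------+####+---
side row0 137 col0 294
137 ................................
[... 1573 characters left out ...]
.......
179 ..+++++++++++++++++++++#++------o--+++++########++-----+--..............
181 ..-++#+++++++++++++++++++-----oo--++######+#++##++----------............
183 ....-+++++++++++++++#++-----oo--++++++#+++++###++........--------.......
185 ......-++++++++++++++------oo-+++#++##+########+-............-----------
187 .......-++++++++++++------o--++################+-....................---
189 ........-+++++++++------oo-++###################+.......................
191 ..........+++#+++-----oo...-+#################++--......................
193 ...........-+++----+--o.....-+++##########++++--........................
195 .............-....----.......---+++++++++---............................
```

>>> {"op": "servo_tool", "data": {"deltas": [[[0.0042,0,0.0044],[0,0,0]],[[0.0042,0,0.0044],[0,0,0]],[[0.0042,0,0.0044],[0,0,0]],[[0.0042,0,0.0044],[0,0,0]],[[0.0042,0,0.0044],[0,0,0]],[[0.0042,0,0.0044],[0,0,0]],[[0.0042,0,0.0044],[0,0,0]],[[0.0042,0,0.0044],[0,0,0]],[[0.0042,0,0.0044],[0,0,0]],[[0,0,0],[0,0,0]]]}}

```text
time: 45.7
tool_pos: [607.8, 73.0, 17.2]
tcp_rot: [-3.14, -0.811, -0.106]
contact_force: [-0.4, -0.2, -0.6]
grip_width: 18.3
finger_force: 0.2
```

```bash
python3 -c "
from h import *
print(ray('top',[(279.5,165.5)],140))
print(bot.get_obs()['joint_positions'],bot.get_obs()['tcp_rot'])"; python3 disc.py 616 73.5 top; python3 lens.py 616 73.5
```

```text
[[562.186  79.915 140.   ]]
[ 0.063  0.623  2.221  3.387  0.519 -1.668] [-3.14  -0.811 -0.106]
45.7 [607.833  73.007  17.157] [-0.435 -0.208 -0.602]
top row0 128 col0 260
128 +++++++++--++++-+#+++-----------------..-++-
130 +++++++-+++++-+++++++++++---------.-------++
132 -----+--++-+-++++++++++++++-----------.-.--+
134 .--++-+-+----+#++++#########+++-------------
136 -----+-++++--+#####+++++++++###+---+--------
138 ---++++++++-++##+++++++++++++++##+---..-----
140 ---+++++++++++++++++++++++++++++##+---.-----
142 ----+++++++++++------------------++--..----+
144 -----++++++++++------------------+++------++
146 -.--.--+----+++-----------------++##-----++-
148 ---------+++++++---------------+++##---+++--
150 +++-------++-o-++------------+++####+-------
152 +++++-----+-ooo-++++++---+++++######---+----
154 -+++++++++++-ooo-####+++++#########+---++---
156 ..........-+-oooo-+###############+----##---
158 ...............oooo-+##########++----+###+--
45.75 [607.615  73.028  17.165] [-0.149 -0.804  0.355]
15 edge 359.5 axis px err 1.56 dx mm 5.6
45 edge 357.5 axis px err 1.69 dx mm 6.1
120 edge 358.5 axis px err 1.14 dx mm 4.1
```

>>> {"op": "servo_tool", "data": {"deltas": [[[0.0042,0,0.0044],[0,0,0]],[[0.0042,0,0.0044],[0,0,0]],[[0.0042,0,0.0044],[0,0,0]],[[0.0042,0,0.0044],[0,0,0]],[[0.0042,0,0.0044],[0,0,0]],[[0.0042,0,0.0044],[0,0,0]],[[0.0042,0,0.0044],[0,0,0]],[[0,0,0],[0,0,0]]]}}

```text
time: 46.8
tool_pos: [650.1, 68.6, 17.1]
tcp_rot: [-3.14, -0.81, -0.106]
contact_force: [0.3, 0.7, 0.1]
grip_width: 18.1
finger_force: 0.1
```

```bash
python3 -c "
from h import *
print(ray('top',[(284,143.8)],140))
print(bot.get_obs()['joint_positions'])"; python3 disc.py 660 67 top side; python3 lens.py 660 67
```

```text
[[617.159  68.255 140.   ]]
[ 0.046  0.646  2.114  3.4    0.436 -1.701]
46.8 [650.147  68.556  17.128] [0.292 0.708 0.145]
top row0 111 col0 262
111 o...oo.o....................................
113 ...........o......o.........................
115 ...............o............................
117 .....o...........ooo-------o................
119 ..............oo----oooooo----oo............
121 ...o.....o...oo--oooooooooooo---o...........
123 ...oooooooooooooooooooooooooooooooooo.o.o.oo
125 oooooooooooooooooooooooooooooooooooooooooooo
127 -----+--+-+++++++++++++++++++++++++----+----
129 -----++++-++###++++++++++++++++####-----++-.
131 ..----+++++++###+++++++++++++++####+-----++-
133 .-...---++--++###++++++++++++######+----.-+-
135 -----.-----+--+#####++++++#########+------++
137 ++++------+++--+###################+---+---+
139 +++++++++++++--+###################----+--++
141 ++++-+--++++#+-o-+###############+----##--+-
side row0 128 col0 324
128 ..........-------------------------------..........oooooooooo...........
130 .........-------------------------------...............oooooooooo..
[... 1643 characters left out ...]
+++++#+++----oo--+++++#++++###++-------.................
176 ........-+++++++++++#++-----o--+++##++#++#####++--...---................
178 ..........-+++++++++++----oo--+###############++--....--................
180 ...........-+++++#++-----o--++################+-.....---................
182 .............-+++++--------+################++--...----.................
184 ..................-----.--++++############+++--------...................
186 ....................----------+++++++++++--------.......................
46.9 [649.842  68.587  17.163] [-0.3   -0.135 -0.312]
15 edge 370.5 axis px err -0.13 dx mm -0.5
45 edge 377.5 axis px err 8.8 dx mm 31.6
120 edge 370.5 axis px err -0.18 dx mm -0.7
```

```bash
python3 - <<'E'
from h import *
th=np.linspace(0,2*np.pi,73)
def ext(n,x,y,z,r):
    p=proj(n,np.c_[x+r*np.cos(th),y+r*np.sin(th),0*th+z]); return p[:,0].min(),p[:,0].max(),p[:,1].min(),p[:,1].max()
for x,y in((660,67),(660,62),(681.5,65.5)):
    for n in("top","side"):
        for z,r in((0,36),(30,36),(80,36),(140,28)): print(x,y,n,z,np.round(ext(n,x,y,z,r),1))
print("pad",ext("side",681.5,65.5,0,47),ext("top",681.5,65.5,0,47))
im=bot.capture("top");g=cv2.cvtColor(im,cv2.COLOR_RGB2HSV)
for q in range(126,146): print(q,g[q,268:304,2].tolist()[::1])
E
```

```text
660 67 top 0 [276.7 301.7 132.7 156.8]
660 67 top 30 [275.4 301.2 129.1 153.8]
660 67 top 80 [273.1 300.1 122.5 148.4]
660 67 top 140 [273.1 295.5 116.6 138. ]
660 67 side 0 [346.3 370.3 173.8 186.8]
660 67 side 30 [346.7 371.1 165.4 178.2]
660 67 side 80 [347.5 372.4 150.9 163.3]
660 67 side 140 [351.3 371.3 133.8 143.1]
660 62 top 0 [278.5 303.5 132.7 156.8]
660 62 top 30 [277.2 303.  129.  153.8]
660 62 top 80 [274.9 302.  122.4 148.4]
660 62 top 140 [275.1 297.5 116.6 138. ]
660 62 side 0 [347.3 371.4 174.5 187.6]
660 62 side 30 [347.8 372.2 166.1 179. ]
660 62 side 80 [348.6 373.6 151.5 164. ]
660 62 side 140 [352.5 372.5 134.5 143.8]
681.5 65.5 top 0 [277.2 302.1 125.6 149.6]
681.5 65.5 top 30 [275.9 301.6 121.8 146.4]
681.5 65.5 top 80 [273.6 300.5 114.8 140.6]
681.5 65.5 top 140 [273.6 296.  108.5 129.7]
681.5 65.5 side 0 [352.1 376.  171.9 184.7]
681.5 65.5 side 30 [352.6 376.8 163.5 176.1]
681.5 65.5 side 80 [353.5 378.3 149.  161.3]
681.5 65.5 side 140 [357.5 377.3 132.1 141.2]
pad (np.float64(348.4573842486772), np.float64(379.61205361536275), np.float64(170.004459446657)
[... 2658 characters left out ...]
 46, 45, 42, 41, 50, 83, 118, 126, 125, 108, 51, 32, 106, 105]
142 [96, 109, 101, 92, 95, 93, 58, 75, 111, 125, 123, 97, 71, 43, 41, 40, 36, 46, 42, 47, 42, 44, 46, 40, 48, 59, 80, 119, 124, 126, 119, 85, 36, 21, 81, 91]
143 [87, 92, 88, 92, 93, 92, 68, 65, 102, 118, 122, 122, 107, 72, 49, 42, 38, 35, 39, 43, 43, 41, 42, 51, 58, 92, 121, 124, 123, 123, 102, 61, 21, 23, 55, 63]
144 [94, 87, 90, 89, 93, 93, 78, 54, 85, 96, 116, 130, 124, 108, 87, 77, 68, 63, 53, 48, 47, 56, 70, 75, 97, 121, 126, 127, 118, 110, 80, 35, 14, 22, 40, 61]
145 [98, 93, 101, 94, 98, 99, 97, 70, 64, 56, 93, 116, 122, 125, 121, 122, 113, 96, 91, 84, 86, 95, 111, 122, 122, 120, 119, 125, 111, 84, 39, 22, 24, 17, 43, 84]
```

>>> {"op": "servo_tool", "data": {"deltas": [[[0.0021,-0.0003,0.0022],[0,0,0]],[[0.0021,-0.0003,0.0022],[0,0,0]],[[0.0021,-0.0003,0.0022],[0,0,0]],[[0.0021,-0.0003,0.0022],[0,0,0]],[[0.0021,-0.0003,0.0022],[0,0,0]],[[0,0,0],[0,0,0]]]}}

```text
time: 47.75
tool_pos: [665.1, 68.6, 17.0]
tcp_rot: [-3.14, -0.81, -0.105]
contact_force: [-1.1, -0.0, 0.8]
grip_width: 18.5
finger_force: 0.5
```

```bash
cat > fin.py <<'E'
from h import *
o=bot.get_obs();print(o["time"],o["tool_pos"],o["contact_force"],o["joint_positions"][4])
s=cv2.cvtColor(bot.capture("side"),cv2.COLOR_RGB2HSV)[:,:,2].astype(int);t=cv2.cvtColor(bot.capture("top"),cv2.COLOR_RGB2HSV)[:,:,2].astype(int)
for q in (132,134,138,142,150,156,172,174,176,178,180,182,184,186): print("s",q,s[q,346:384].tolist())
for q in (124,128,130,132,134,136,138,140,142): print("t",q,t[q,268:306].tolist())
print("s col 360-366 rows 178-190",s[178:190,360:367].mean(1).round())
print("t col 280-290 rows 126-146",t[126:148,280:290].mean(1).round())
E
python3 fin.py
```

```text
47.75 [665.051  68.554  16.978] [-1.121 -0.024  0.762] 0.40715523257103386
s 132 [122, 122, 125, 124, 123, 120, 117, 117, 114, 113, 116, 117, 117, 117, 114, 115, 111, 113, 117, 141, 168, 178, 179, 180, 181, 183, 186, 187, 188, 190, 190, 187, 183, 177, 167, 154, 145, 137]
s 134 [120, 123, 125, 125, 126, 124, 120, 123, 119, 115, 112, 104, 95, 94, 91, 92, 93, 91, 91, 94, 101, 103, 107, 115, 127, 135, 149, 163, 175, 184, 187, 189, 189, 191, 189, 187, 182, 175]
s 138 [123, 124, 125, 126, 123, 123, 127, 126, 125, 116, 91, 78, 78, 84, 86, 88, 88, 89, 91, 93, 88, 92, 90, 92, 91, 83, 82, 74, 85, 133, 174, 189, 191, 189, 188, 188, 187, 188]
s 142 [121, 123, 125, 126, 125, 124, 127, 126, 126, 114, 89, 67, 58, 57, 56, 58, 63, 59, 63, 65, 67, 64, 65, 63, 66, 64, 59, 59, 87, 140, 177, 190, 190, 190, 191, 192, 192, 192]
s 150 [85, 93, 108, 118, 120, 123, 127, 126, 121, 105, 79, 73, 72, 74, 73, 72, 74, 74, 72, 73, 74, 80, 75, 73, 75, 73, 70, 91, 138, 178, 192, 193, 194, 192, 193, 192, 193, 194]
s 156 [68, 73, 67, 69, 79, 90, 91, 90, 85, 75, 71, 71, 73, 72, 76, 74, 74, 72, 73, 71, 75, 73, 70, 70, 69,
[... 2592 characters left out ...]
, 119, 126, 119, 98, 69, 51, 44, 46, 39, 46, 46, 45, 46, 57, 79, 97, 115, 122, 124, 119, 97, 53, 24, 22, 74, 111, 102, 67]
t 140 [96, 99, 93, 98, 98, 72, 60, 91, 99, 60, 81, 112, 116, 125, 122, 124, 120, 109, 107, 107, 97, 120, 125, 122, 128, 122, 121, 121, 103, 82, 37, 22, 15, 23, 69, 112, 72, 83]
t 142 [95, 95, 94, 94, 97, 88, 55, 71, 98, 76, 28, 36, 59, 84, 101, 114, 118, 117, 116, 116, 112, 114, 116, 110, 111, 102, 96, 65, 38, 14, 18, 10, 12, 32, 79, 88, 66, 102]
s col 360-366 rows 178-190 [ 54.  52.  52.  52.  55.  56.  65.  80. 100. 116. 126. 133.]
t col 280-290 rows 126-146 [107.  86.  68.  60.  52.  47.  30.  27.  40.  41.  41.  48.  60.  86.
 115. 121. 105.  80.  69.  47.  41.  39.]
```

>>> {"op": "servo_tool", "data": {"deltas": [[[0.0016,-0.0003,0.0017],[0,0,0]],[[0.0016,-0.0003,0.0017],[0,0,0]],[[0.0016,-0.0003,0.0017],[0,0,0]],[[0,0,0],[0,0,0]],[[0,0,0],[0,0,0]]]}}

```text
time: 48.48
tool_pos: [671.9, 68.7, 17.0]
tcp_rot: [-3.14, -0.81, -0.105]
contact_force: [-1.4, -0.1, -0.4]
grip_width: 18.4
finger_force: 0.5
```

>>> {"op": "servo_tool", "data": {"deltas": [[[-0.001,0,-0.002],[0,0,0]],[[-0.002,0,-0.005],[0,0,0]],[[-0.002,0,-0.01],[0,0,0]],[[0,0,-0.015],[0,0,0]],[[0,0,-0.02],[0,0,0]],[[0,0,-0.02],[0,0,0]],[[0,0,-0.02],[0,0,0]],[[0,0,0],[0,0,0]]]}}

```text
time: 49.48
tool_pos: [601.5, 76.3, 78.3]
tcp_rot: [-3.14, -0.811, -0.105]
contact_force: [0.4, -0.9, -0.9]
grip_width: 18.3
finger_force: 0.0
```

```bash
python3 fin.py | grep -E "^4|^5|s (138|142|150|156|174|176|178|180)|t (12|13)|col"
```

```text
49.475 [601.452  76.339  78.255] [ 0.414 -0.878 -0.851] 0.3500170553101949
s 138 [121, 123, 125, 126, 123, 123, 125, 125, 128, 130, 122, 107, 80, 70, 76, 80, 84, 88, 90, 90, 91, 92, 92, 91, 88, 85, 83, 83, 77, 71, 84, 136, 174, 189, 189, 189, 187, 187]
s 142 [119, 123, 122, 125, 125, 123, 125, 129, 129, 130, 127, 112, 87, 67, 57, 58, 56, 58, 59, 56, 60, 61, 56, 63, 61, 59, 59, 58, 59, 67, 107, 154, 180, 189, 189, 190, 193, 193]
s 150 [131, 127, 126, 125, 123, 123, 126, 129, 132, 132, 125, 100, 79, 70, 72, 72, 72, 76, 75, 76, 75, 76, 73, 76, 72, 73, 72, 74, 74, 105, 147, 179, 189, 191, 192, 192, 193, 193]
s 156 [121, 122, 124, 125, 125, 123, 127, 130, 131, 135, 129, 112, 93, 82, 76, 72, 75, 72, 76, 74, 70, 75, 74, 72, 72, 76, 73, 74, 83, 108, 126, 144, 167, 185, 192, 196, 195, 195]
s 174 [113, 113, 108, 100, 99, 98, 88, 69, 58, 53, 56, 54, 51, 55, 63, 58, 61, 65, 65, 64, 65, 63, 59, 57, 63, 60, 55, 56, 57, 54, 75, 97, 115, 127, 134, 134, 135, 137]
s 176 [115, 110, 102, 96, 106, 105, 92, 69, 55, 52, 56, 52, 55, 53, 53, 59, 58, 53, 54, 53, 55, 56, 57, 58, 59, 55, 55, 55, 54, 61, 81, 98,
[... 1106 characters left out ...]
32, 131, 129, 109, 55, 87, 119, 128, 123, 100, 59, 43, 35, 37, 39, 42, 44, 43, 41, 40, 42, 44, 46, 46, 68, 105, 125, 124, 126, 103, 42, 37, 113, 130, 92, 88]
t 136 [125, 126, 122, 128, 125, 92, 71, 85, 85, 98, 117, 124, 126, 112, 88, 64, 55, 50, 50, 50, 46, 53, 65, 75, 100, 121, 122, 126, 123, 116, 84, 42, 24, 10, 68, 117, 94, 74]
t 138 [97, 98, 96, 117, 122, 94, 94, 125, 90, 47, 55, 96, 113, 121, 127, 127, 128, 123, 124, 124, 128, 124, 128, 127, 127, 126, 120, 108, 103, 60, 28, 26, 17, 34, 89, 110, 102, 70]
s col 360-366 rows 178-190 [ 55.  55.  55.  56.  64.  86. 107. 112. 118. 129. 136. 139.]
t col 280-290 rows 126-146 [107.  80.  51.  36.  25.  36.  41.  40.  42.  50.  69. 101. 124. 119.
```

The pixel rows show the lens upright. Its foot spans side cols 352.5–376.3, against 352.1–376.4 when centred, and the disc edge in the top view also matches. It is on the pad within about 4 mm, and the hand is clear.

```bash
python3 -c "
from plant import bot
print(bot.close_job())"
```

```text
the job is handed in; nothing more can be done
None
```

The lens was tipped up over its rim in the open, then slid in under the riser by its foot; it stands released on the cork pad, about 4 mm or less off centre by the cameras. The job is handed in and its verdict was not shown. Two pulls by the barrel tilted the lens before I switched to pushing at the foot, and the hand may have brushed the yellow look-alike.

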